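# Pack the washed sauce-filler parts into their caddy

### The arm

A 7-joint arm with a two-finger parallel gripper is mounted at the origin on the work surface. World frame = base frame: x ahead of the robot, y to its left, z up, the work surface at z = 0. Lengths are in m, angles in rad, forces in N, time in s.
With the tool pointing down it reaches from about 0.425 to 0.925 m from the base axis. Payload 6.8 kg.
Tool frame: the origin (TCP) lies at the very end of the fingers, on their centre line; the grasp point (between the pads) lies 19 mm behind it (r.grip_depth is the distance from the TCP to the grasp point, in m); z points along the fingers, y is the direction in which the jaws open and shut (so a half turn about z gives the same grasp; the last joint's range is limited). The gripper opens to 85 mm and grips with 20 to 120 N. Pads are 22 mm wide; open, the fingers measure 114 mm over their backs; the gripper's body (76 mm by 85 mm) begins 54 mm behind the grasp point. The pads swing forward as they close: fully open they stand 13 mm farther back than shut.
Start: joints at [1.201, 0.477, 0.022, 1.555, -0.011, 1.109, -0.083], TCP at [0.175, -0.652, 0.21] pointing down, gripper open.
Joint ranges: [-2.96, 2.96], [-0.34, 2.1], [-1.41, 1.46], [0.24, 2.44], [-1.37, 4.51], [0.17, 1.92], [-2.96, 2.96]. Speed limits (rad/s): [2.39, 2.39, 3.14, 3.14, 3.14, 3.14, 3.14].

### API

Orientations are given as a rotation vector (axis times angle).
In Python, from bench import r, grab_frame gives the robot as it stands. The module is installed in compiled form; this text tells all that it offers.
- The arm moves only by the tool play_rows, never from a script. Its argument "increments" is a list of rows, each a list of 7 numbers: the shift along the tool's x, y, z in mm, then the turn, a rotation vector about the tool's x, y, z in rad, then the closure in counts, from 0 (fully open) to 255 (shut). In form: [[tx, ty, tz, rx, ry, rz, claw], ...]. A call has 1 to 5 rows; each row shifts and turns the pose as measured when the row begins, along the tool's axes as they then stand; what a row does not reach is not made up. A row lasts 1/10 s, in which the tool goes at most 50 mm and 8.59 degrees, less where a joint would pass 70% of its speed; a pose out of reach is approached as far as the arm can. A call is refused whole if a number of a shift passes 50 or a number of a turn 0.15, either way. A call with a gripper value outside its range is refused whole. The fingers move at their own pace and stop on an object; "force" is the grip in N (left out, the last holds). Time passes only in rows, so rows that do not move let the fingers close. It gives the time, the measured TCP pose, the force and the opening at its end, in the units of the state.
- r.get_obs(): the state, without advancing time (a new reading comes with each control period).
- grab_frame(name): name is "scene" or "side" or "wrist"; returns a dict with "color" (420x560x3 uint8, blue, green, red), "depth" (420x560 float32, m along the optical axis (not along the pixel's ray), 0 where there is no reading), "K" (3x3 intrinsics, pixels), "k1" (the pictures are not rectified: a ray, as slopes to the right and down, at radius r is drawn at 1 + k1 r^2 times it, then the intrinsics apply), "T" (4x4, takes a point from camera to world coordinates). Camera axes: x right, y up, looking along -z (the intrinsics and any distortion apply to the point x, -y, -z); pixel columns grow to the right and rows downward; lengths in m; the calibration is good to about 2 mm. A picture is of the moment at which its call begins.
- r.hand_in(): hands the job in, once; it reports no verdict.
The state is a dict: "clock": time; "joints": joint angles; "qvel": joint speeds; "tau": joint torques, N m; "tcp_pos": TCP position; "orientation": TCP orientation; "contact_force": force on the tool from outside, world axes, zero at the start; "moment": the same for the moment, N m; "grip_width": finger opening in m.
Only numpy, scipy, OpenCV 4.12 (cv2) and the standard library are available. Lean on these libraries where they do the work, as an engineer would, in place of code of your own. Each camera call takes 0.05 s, during which the arm holds its last target.

### The job

The sauce filler has been stripped and washed: pack its parts into the grey caddy, each flat in the nest of its own outline - the round-flanged nozzle standing in the round nest, the plain straight bar in the long narrow nest, and the lower clamp half, posts up, in the wide nest. Then close the clamp: set on the lower half, fully down, the one upper half whose cut-away corners fit over its two posts. The square-flanged nozzle, the T-headed bar and the clamp half with slots in its ends belong to another machine: leave them where they lie.

Things in the scene. Friction and masses are not known exactly. Their poses are not given: they have to be found in the camera images.
- nozzle_centre (a point): Steel nozzle standing on its ROUND flange (52 mm diameter, 8 mm thick); above it an upright tube 30 mm in diameter up to 52 mm, narrowing to 24 mm at the top, 60 mm high in all. Point: on the axis, 30 mm above its foot. z up. About 0.2 kg. Belongs in the round nest.
- nozzle_square_centre (a point): Look-alike nozzle, the same tube but on a SQUARE flange 52 x 52 x 8 mm. Point: on the axis, 30 mm above its foot. Leave it alone.
- bar_centre (a point): Plain straight steel bar 90 x 24 x 24 mm with a round black port in its top, lying flat. Point: its centre, 12 mm above its foot. x along its length, z up; a half turn about z changes nothing. About 0.35 kg. Belongs in the long narrow nest.
- bar_tee_centre (a point): Look-alike bar 90 x 24 x 24 mm with a cross-head 52 mm wide, 18 mm long and 25 mm high at its +x end (a T from above). Point: centre of the 90 mm bar, 12 mm up. Leave it alone.
- clamp_lower_centre (a point): Lower clamp half: steel block 80 (x) x 44 (y) x 28 mm, split face up, with a half-round trough (radius 11) along y across its middle, which is thus only 17 mm high. Two round posts (radius 7, conical tips) stand 13 mm above the split face at opposite corners, x, y = (33, 15) and (-33, -15). Point: block centre, 14 mm above its foot. A half turn about z changes nothing. 0.35 kg.
- clamp_upper_centre (a point): Matching upper half: steel block 80 (x) x 44 (y) x 28 mm, trough underneath (middle solid from 11 to 28 mm up), opposite CORNERS cut away: x > 23 and y > 5, and x < -23 and y < -5. Set centred on the lower half, axes parallel (or half a turn), it passes the posts with 3 mm to spare and rests with its centre 28 mm above the lower's. Point: block centre, 14 mm above its foot. 0.3 kg.
- clamp_other_centre (a point): Look-alike upper clamp half, same block 80 x 44 x 28 mm, but with all corners whole and a slot 20 mm wide and 19 mm deep in the middle of each END. It cannot pass over the posts. Point: centre of the block, 14 mm above its foot. Leave it alone.
- nest_round: White plastic tile 128 x 96 x 4 mm fixed in the grey caddy, with a round wall of inner diameter 68 mm, 4 mm thick, standing 10 mm above the tile. Origin: centre of the tile's underside, 6 mm above the table, on the wall's axis; the floor inside is 4 mm above the origin.
- nest_long: White tile 128 x 96 x 4 mm fixed in the caddy; four L-shaped corner walls, 4 mm thick and 10 mm above the tile, enclose a 106 x 40 mm place (106 along x); its long sides are open over the middle 54 mm for fingers. Origin: centre of the tile's underside, 6 mm above the table; the floor of the place is 4 mm above the origin. x along the place's length.
- nest_wide: White tile 128 x 96 x 4 mm fixed in the caddy; four L-shaped corner walls, 4 mm thick and 10 mm above the tile, enclose a 96 x 60 mm place (96 along x); its long sides are open over the middle 52 mm for fingers. Origin: centre of the tile's underside, 6 mm above the table; the floor of the place is 4 mm above the origin. x along the place's length.
Things that resemble listed ones, but are neither listed nor needed, are in the scene too. Leave any black or purple look-alike of the part that bears clamp_upper_centre alone.

How it is judged:
At the end, for the whole second after the job is handed in: Nozzle, bar and lower clamp half each flat in their own nest (within 13 mm of its centre, 4 mm in height, 0.3 rad along it); the matching upper half down on the lower (7 mm, 0.2 rad, centres 25-31 mm apart in height); all upright, at rest; look-alikes within 30 mm of their start (horizontal distance between nozzle_centre and nest_round below 0.013 m and z of nozzle_centre in the frame of nest_round between 0.03 and 0.038 m and horizontal distance between bar_centre and nest_long below 0.013 m and z of bar_centre in the frame of nest_long between 0.012 and 0.02 m and angle between the x axis of bar_centre and the x axis of nest_long, either way round below 0.3 rad and horizontal distance between clamp_lower_centre and nest_wide below 0.013 m and z of clamp_lower_centre in the frame of nest_wide between 0.014 and 0.022 m and angle between the x axis of clamp_lower_centre and the x axis of nest_wide, either way round below 0.3 rad and horizontal distance between clamp_upper_centre and clamp_lower_centre below 0.007 m and z of clamp_upper_centre in the frame of clamp_lower_centre between 0.025 and 0.031 m and angle between the x axis of clamp_upper_centre and the x axis of clamp_lower_centre, either way round below 0.2 rad and angle between each of nozzle_centre, bar_centre, clamp_lower_centre, clamp_upper_centre's own z axis and vertical below 0.12 rad and linear speed of each of nozzle, bar, clamp_lower, clamp_upper below 0.02 m/s and distance of each of nozzle_square_centre, bar_tee_centre, clamp_other_centre from where it was at the start of the episode below 0.03 m); the robot touches nothing.
It fails at once if a look-alike part was moved more than 30 mm or lifted away (distance of any of nozzle_square_centre, bar_tee_centre, clamp_other_centre from where it was at the start of the episode above 0.03 m).
It also fails if it takes over 115 s, if anything falls off the work surface, if the arm or the gripper's body presses on something with over 40 N, if the wrist force passes 120 N, or if a joint passes its speed limit or range.

## Working session

There is one attempt and no reset: what is moved stays moved. The work goes in short steps, Python scripts to look and compute and a tool call to move; the robot and the scene stay as the last step left them, time stands still between calls to the robot, and variables do not carry over. Pictures are saved under pics/ and viewed, and the job is handed in when it is done.

Besides the shell and the picture viewer there is one more tool, called as name([rows], argument=value, ...), one row to a line, values as JSON. play_rows: Moves the arm, as the interface text tells. Its arguments: {"type":"object","properties":{"increments":{"type":"array","items":{"type":"array","items":{"type":"number"}}},"force":{"type":"number"}},"required":["increments"]}

```bash
mkdir -p pics; ls
python3 - <<'E'
from bench import r, grab_frame
import cv2,numpy as np
o=r.get_obs();print(o, r.grip_depth)
for n in ("scene","side","wrist"):
    f=grab_frame(n);cv2.imwrite(f"pics/{n}0.png",f["color"]);np.savez(f"{n}0.npz",**f)
    print(n,f["K"].round(1).tolist(),f["k1"],np.round(f["T"],3).tolist(),(f["depth"]>0).mean())
E
```

```text
pics
{'clock': 0.0, 'joints': array([ 1.20088138,  0.47777649,  0.02235762,  1.55648684, -0.01153727,
        1.10929432, -0.08313535]), 'qvel': array([-8.83129402e-04, -4.51475572e-04,  2.84858103e-03, -4.68791476e-04,
        9.70800817e-05,  3.88220906e-04,  1.38442151e-03]), 'tau': array([ 1.15993709e-03, -5.96434164e+01,  1.60810076e+00, -2.81193191e+01,
        1.24890968e-02,  9.44659085e-03, -2.48636252e-05]), 'tcp_pos': array([ 0.17452649, -0.65137541,  0.20862698]), 'orientation': array([-3.11293422e+00, -4.09776362e-01,  5.48993200e-04]), 'contact_force': array([-0.31132233,  0.78153437,  0.53023358]), 'moment': array([ 0.00438384, -0.0049042 , -0.03495777]), 'grip_width': 0.08535456056366023} 0.0187
scene [[471.6, 0.0, 266.4], [0.0, 471.6, 207.3], [0.0, 0.0, 1.0]] -0.06375787237713848 [[0.709, -0.473, 0.523, 1.069], [0.705, 0.494, -0.509, -0.571], [-0.018, 0.73, 0.684, 0.796], [0.0, 0.0, 0.0, 1.0]] 0.9959098639455782
side [[419.9, 0.0, 283.5], [0.0, 419.9, 205.8], [0.0, 0.0, 1.0]] -0.015595159008556488 [[0.903, 0.215, -0.372, 0.208], [-0.43, 0.447, -0.784, -0.66], [-0.002, 0.868, 0.496, 0.468], [0.0, 0.0, 0.0, 1.0]] 0.9586479591836735
wrist [[318.8, 0.0, 280.7], [0.0, 318.8, 206.2], [0.0, 0.0, 1.0]] 0.020383072787709483 [[0.259, 0.933, 0.249, 0.238], [-0.966, 0.251, 0.064, -0.634], [-0.002, -0.257, 0.966, 0.374], [0.0, 0.0, 0.0, 1.0]] 0.9958928571428571
```

View pics/scene0.png

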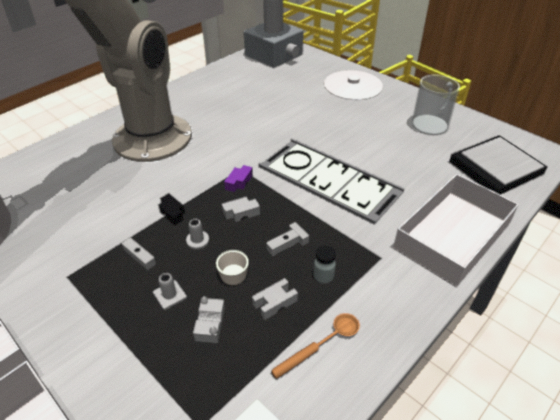

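View pics/side0.png

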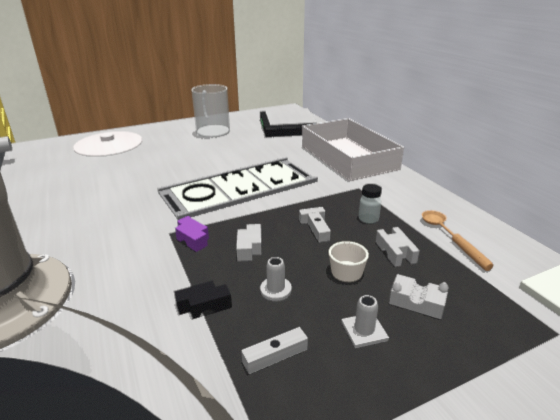

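View pics/wrist0.png

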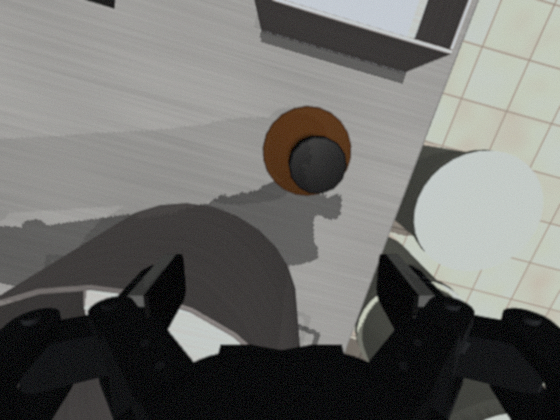

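```bash
cat > h.py <<'E'
import numpy as np, cv2
def rays(f):
    h,w=f["depth"].shape; K=f["K"]; k1=float(f["k1"])
    u,v=np.meshgrid(np.arange(w),np.arange(h))
    p=np.stack([u,v],-1).reshape(-1,1,2).astype(float)
    s=cv2.undistortPoints(p,K,np.array([k1,0,0,0,0.]),None,None).reshape(h,w,2)
    return s
def cloud(f):
    s=rays(f);d=f["depth"]
    c=np.stack([s[...,0]*d,-s[...,1]*d,-d],-1)
    return c@f["T"][:3,:3].T+f["T"][:3,3]
def plane(f,px,z):
    s=cv2.undistortPoints(np.array(px,float).reshape(-1,1,2),f["K"],np.array([float(f["k1"]),0,0,0,0.])).reshape(-1,2)
    d=np.c_[s[:,0],-s[:,1],-np.ones(len(s))]@f["T"][:3,:3].T
    t=(z-f["T"][2,3])/d[:,2]
    return f["T"][:3,3]+d*t[:,None]
def ortho(f,z,x0,x1,y0,y1,s=1000):
    # image: rows = x decreasing (up = +x), cols = y decreasing (left=+y)
    H=int((x1-x0)*s);W=int((y1-y0)*s)
    c,r_=np.meshgrid(np.arange(W),np.arange(H))
    X=x1-r_/s;Y=y1-c/s
    P=np.stack([X,Y,np.full_like(X,z)],-1)-f["T"][:3,3]
    C=P@f["T"][:3,:3]
    a=C[...,0]/-C[...,2];b=-C[...,1]/-C[...,2]
    q=1+float(f["k1"])*(a*a+b*b);K=f["K"]
    return cv2.remap(f["color"],(K[0,0]*a*q+K[0,2]).astype(np.float32),(K[1,1]*b*q+K[1,2]).astype(np.float32),cv2.INTER_LINEAR)
E
python3 - <<'E'
from h import *
for n in("scene","side"):
    f=dict(np.load(n+"0.npz"));P=cloud(f)
    if n=="scene": pts={"noz":(197,222),"bar":(138,252),"lower":(209,318),"upA":(240,208),"slots":(275,297),"tee":(288,238),"sq":(168,285),"cup":(232,265),"r":(297,159),"l":(330,174),"w":(366,190)}
    else: pts={"noz":(276,262),"bar":(275,350),"lower":(420,295),"upA":(250,240),"slots":(398,245),"tee":(316,222),"sq":(367,303),"r":(200,190),"l":(238,183),"w":(275,176)}
    for k,p in pts.items(): print(n,k,P[p[1],p[0]].round(3))
E
```

```text
scene noz [ 0.429 -0.164  0.061]
scene bar [ 0.376 -0.294  0.024]
scene lower [ 0.615 -0.292  0.018]
scene upA [ 0.436 -0.044  0.026]
scene slots [ 0.677 -0.172  0.027]
scene tee [ 0.583 -0.033  0.021]
scene sq [ 0.516 -0.311  0.05 ]
scene cup [ 0.538 -0.164  0.003]
scene r [0.391 0.21  0.008]
scene l [0.498 0.22  0.009]
scene w [0.605 0.232 0.01 ]
side noz [ 0.425 -0.173  0.061]
side bar [ 0.364 -0.303  0.024]
side lower [ 0.618 -0.297  0.017]
side upA [ 0.427 -0.052  0.028]
side slots [ 0.663 -0.184  0.028]
side tee [ 0.57  -0.047  0.026]
side sq [ 0.5   -0.313  0.062]
side r [0.406 0.216 0.011]
side l [0.5   0.213 0.01 ]
side w [0.597 0.209 0.01 ]
```

Run:
```python
from h import *
for n in("scene","side"):
    f=dict(np.load(n+"0.npz"))
    for z,a,t in((0.026,(0.3,0.75,-0.37,0.03),'p'),(0.01,(0.3,0.68,0.12,0.3),'n')):
        im=ortho(f,z,*a,s=1400 if t=='p' else 1400)
        cv2.imwrite(f"pics/{n}_o{t}.png",im);print(im.shape)
```

```text
(630, 560, 3)
(532, 252, 3)
(630, 560, 3)
(532, 252, 3)
```

View pics/scene_op.png

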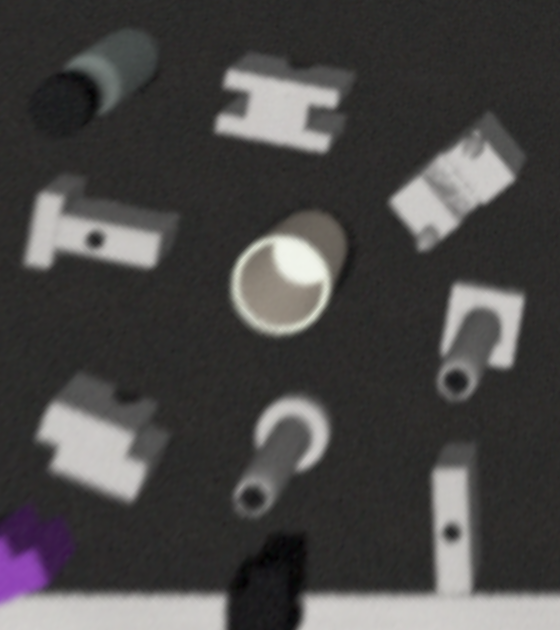

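View pics/side_op.png

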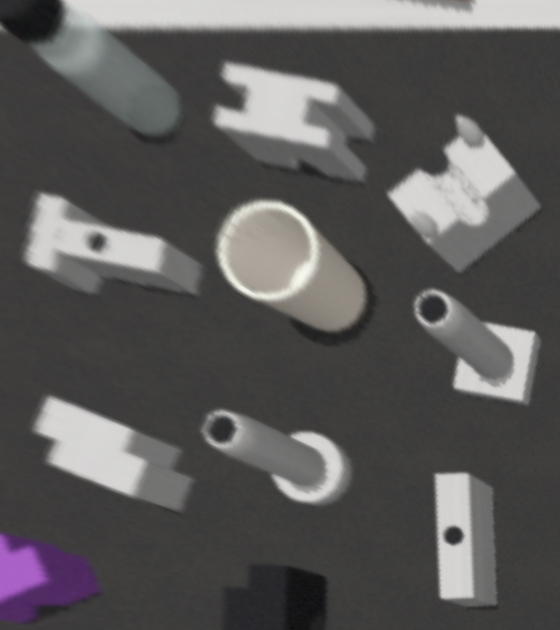

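View pics/scene_on.png

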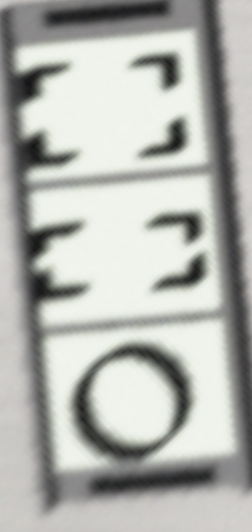

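View pics/side_on.png

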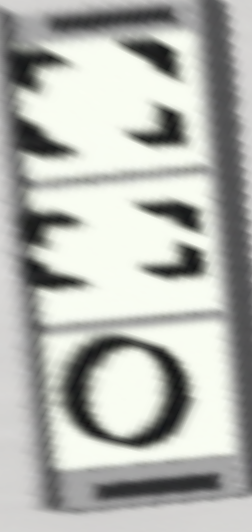

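Run:
```python
from h import *
X1,Y1=0.75,0.03
reg={"bar":(0.024,430,460,490,610),"upper":(0.028,20,375,180,520),"lower":(0.028,380,110,540,270),"slots":(.028,200,50,380,190)}
for n in("scene","side"):
    f=dict(np.load(n+"0.npz"))
    tiles=[]
    for k,(z,a,b,c,d) in reg.items():
        im=ortho(f,z,0.3,0.75,-0.37,0.03,s=1400)[b:d,a:c]
        g=cv2.cvtColor(im,cv2.COLOR_BGR2GRAY)
        t,_=cv2.threshold(g,0,255,cv2.THRESH_OTSU)
        t2=(np.percentile(g,97)+np.median(g[(g>t*0.7)]))/2
        thr=160
        m=(g>thr).astype(np.uint8)
        nn,l,st,_=cv2.connectedComponentsWithStats(m);i=1+np.argmax(st[1:,4])
        cs,_=cv2.findContours((l==i).astype(np.uint8),0,2)
        (cx,cy),(w,h),an=cv2.minAreaRect(max(cs,key=cv2.contourArea))
        bx=cv2.boxPoints(((cx,cy),(w,h),an))
        e=bx[1]-bx[0];e2=bx[2]-bx[1]
        L=e if np.hypot(*e)>np.hypot(*e2) else e2
        # image (c,r)-> y=-c, x=-r
        ang=np.degrees(np.arctan2(-L[0],-L[1]))%180
        print(n,k,"x %.4f y %.4f"%(X1-(cy+b)/1400,Y1-(cx+a)/1400),"size",round(w/1.4,1),round(h/1.4,1),"ang",round(ang,1),np.percentile(g,[50,80,97]))
        v=im.copy();cv2.polylines(v,[bx.astype(int)],True,(0,0,255),1)
        tiles.append(cv2.resize(v,(200,int(200*v.shape[0]/v.shape[1])))[:200] if k!="bar" else cv2.resize(v,(80,200)))
    tiles=[cv2.copyMakeBorder(t,0,200-t.shape[0],0,0,cv2.BORDER_CONSTANT) for t in tiles]
    cv2.imwrite(f"pics/seg_{n}.png",np.hstack(tiles))
a,b=[cv2.imread(f"pics/seg_{n}.png") for n in("scene","side")]
cv2.imwrite("pics/seg.png",np.vstack([a,b]))
```

```text
scene bar x 0.3636 y -0.2982 size 97.1 42.1 ang 0.0 [142. 193. 198.]
scene upper x 0.4302 y -0.0372 size 79.4 42.3 ang 67.2 [ 58. 179. 200.]
scene lower x 0.6284 y -0.3074 size 44.3 42.1 ang 39.3 [ 44. 154. 201.]
scene slots x 0.6721 y -0.1690 size 79.0 43.0 ang 78.7 [ 45. 158. 200.]
side bar x 0.3681 y -0.2928 size 89.3 23.9 ang 2.3 [115. 209. 212.]
side upper x 0.4304 y -0.0375 size 82.2 44.2 ang 68.0 [ 62. 206. 214.]
side lower x 0.6122 y -0.2980 size 57.2 80.1 ang 128.8 [ 67. 189. 213.]
side slots x 0.6729 y -0.1696 size 81.4 45.0 ang 78.9 [ 74. 180. 213.]
```

View pics/seg.png

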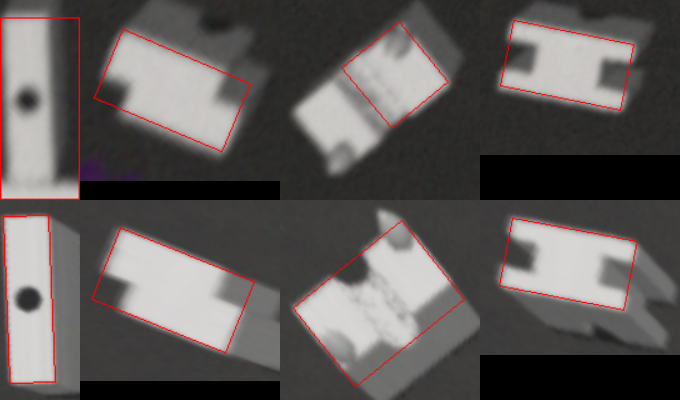

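Run:
```python
from h import *
s=2000
ims=[]
for n in("scene","side"):
    f=dict(np.load(n+"0.npz"))
    # nozzle hole & square nozzle at top z=.06
    for nm,(X0,X1,Y0,Y1) in {"noz":(.38,.48,-.22,-.12),"sq":(.46,.56,-.36,-.26)}.items():
        im=ortho(f,.06,X0,X1,Y0,Y1,s);g=cv2.cvtColor(im,6)
        m=(g<45).astype(np.uint8);m[:,:]=m
        # hole = dark comp enclosed
        nn,l,st,ce=cv2.connectedComponentsWithStats(m)
        for i in range(1,nn):
            x,y,w,h,a=st[i]
            if 80<a<1500 and x>0 and y>0 and x+w<g.shape[1] and y+h<g.shape[0]: print(n,nm,"hole x %.4f y %.4f"%(X1-ce[i][1]/s,Y1-ce[i][0]/s),w/2,h/2)
    for z in(.01,.02):
        im=ortho(f,z,.32,.68,.12,.30,s)
        ims.append(im)
    im=ims[-2];g=cv2.cvtColor(im,6)
    m=(g>190).astype(np.uint8)
    # white tiles
    nn,l,st,ce=cv2.connectedComponentsWithStats(m)
    for i in range(1,nn):
        if st[i,4]>5000:
            cs,_=cv2.findContours((l==i).astype(np.uint8),0,2);(cx,cy),sz,an=cv2.minAreaRect(max(cs,key=cv2.contourArea))
            print(n,"tile x %.4f y %.4f"%(.68-cy/s,.30-cx/s),np.array(sz)/2,an,st[i])
cv2.imwrite("pics/nests.png",np.hstack([ims[0],ims[2]]));print(ims[0].shape)
# depth checks
for n in("scene","side"):
    f=dict(np.load(n+"0.npz"));P=cloud(f).reshape(-1,3)
    for nm,(X0,X1,Y0,Y1) in {"noz":(.38,.48,-.22,-.12)}.items():
        k=(P[:,0]>X0)&(P[:,0]<X1)&(P[:,1]>Y0)&(P[:,1]<Y1)&(abs(P[:,2]-.06)<.004)
        print(n,nm,P[k].mean(0),k.sum())
```

```text
scene noz hole x 0.4240 y -0.1687 12.0 10.5
scene sq hole x 0.5039 y -0.3078 12.5 12.0
scene tile x 0.5750 y 0.1307 [210.   20.5] 90.0 [ 318    0   42  421 8648]
scene tile x 0.6048 y 0.2202 [ 96.93424988 128.43225098] 84.47245788574219 [   24    43   272   215 39786]
scene tile x 0.4483 y 0.2883 [ 23.49999619 255.49996948] -0.0 [    0   208    48   512 12423]
scene tile x 0.5015 y 0.2102 [ 97.36699677 128.34187317] 84.42780303955078 [   45   250   271   215 40517]
scene tile x 0.3981 y 0.2001 [ 97.46389771 128.45930481] 84.2894058227539 [   65   456   271   216 25306]
scene tile x 0.3934 y 0.2053 [60.10551453 55.27560806] 79.69515228271484 [  132   514   115   118 10486]
side tile x 0.6057 y 0.2202 [ 99.6941452  131.27366638] 84.57678985595703 [   27    41   272   218 38755]
side tile x 0.4443 y 0.2878 [ 24.5 247.5] 0.0 [    0   224    50   496 12615]
side tile x 0.5022 y 0.2100 [ 98.58152008 130.72177124] 84.52728271484375 [   42   248   277   217 40891]
side tile x 0.3984 y 0.2000 [ 98.4732666  131.02670288] 84.36931610107422 [   71   456   268   216 22538]
side tile x 0.4000 y 0.2097 [52.67945099 58.33631134] 45.0 [ 130  499  101  124 9536]
(720, 360, 3)
scene noz [ 0.42636958 -0.17040342  0.05941659] 81
side noz [ 0.42385764 -0.17253772  0.05990625] 161
```

View pics/nests.png

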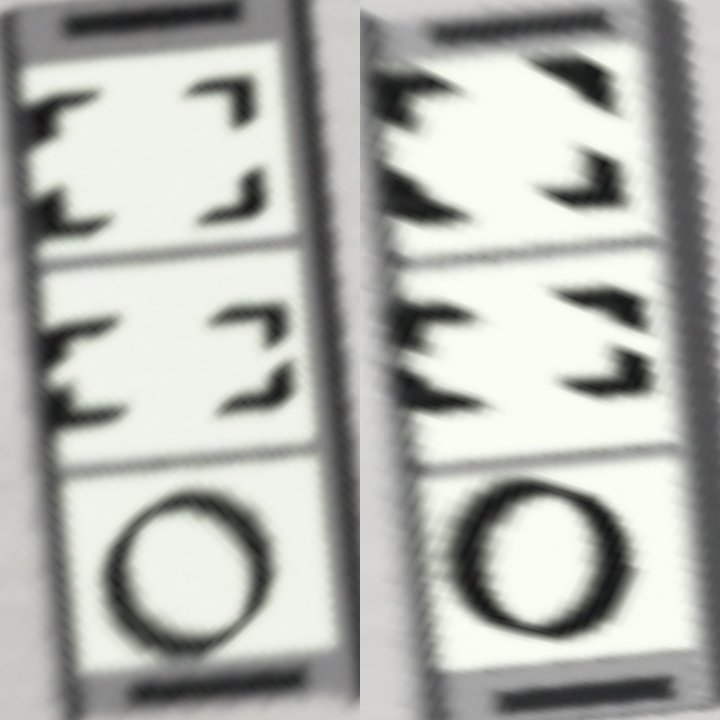

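```bash
cat > plan.py <<'E'
import sys,numpy as np
from scipy.spatial.transform import Rotation as R
from bench import r
def pose():
    o=r.get_obs();return o,np.array(o["tcp_pos"]),R.from_rotvec(o["orientation"])
def target(th):
    t=np.radians(th);return R.from_matrix(np.array([[np.cos(t),np.sin(t),0],[np.sin(t),-np.cos(t),0],[0,0,-1]]))
if __name__=="__main__":
    o,p,q=pose()
    x=q.as_matrix()[:,0];th=np.degrees(np.arctan2(x[1],x[0]))
    print("t %.2f p %s th %.1f tilt %.2f F %s w %.4f j %s"%(o["clock"],(p*1000).round(1),th,np.degrees(np.arccos(-q.as_matrix()[2,2])),np.round(o["contact_force"],1),o["grip_width"],np.round(o["joints"],2)))
    if len(sys.argv)>1:
        X=np.array([float(a) for a in sys.argv[1:4]])/1000;T=target(float(sys.argv[4]))
        d=X-p;rv=(q.inv()*T).as_rotvec()
        N=int(max(np.ceil(np.linalg.norm(d)/.048),np.ceil(np.linalg.norm(rv)/.148),1))
        if len(sys.argv)>5:N=max(N,int(sys.argv[5]))
        print("N",N,"rv",rv.round(3))
        Q=q
        for i in range(N):
            s=Q.inv().apply(d/N)*1000; print([*(s.round(1)+0.),*(rv/N).round(3)]);Q=Q*R.from_rotvec(rv/N)
E
python3 plan.py 424.5 -170.5 130 15
```

```text
t 0.15 p [ 174.6 -651.5  208.9] th 15.0 tilt 0.08 F [ 0.5  0.5 -0.1] w 0.0855 j [ 1.2   0.48  0.02  1.56 -0.01  1.11 -0.08]
N 12 rv [-0.001  0.    -0.   ]
[np.float64(30.5), np.float64(-33.3), np.float64(6.6), np.float64(-0.0), np.float64(0.0), np.float64(-0.0)]
[np.float64(30.5), np.float64(-33.3), np.float64(6.6), np.float64(-0.0), np.float64(0.0), np.float64(-0.0)]
[np.float64(30.5), np.float64(-33.3), np.float64(6.6), np.float64(-0.0), np.float64(0.0), np.float64(-0.0)]
[np.float64(30.5), np.float64(-33.3), np.float64(6.6), np.float64(-0.0), np.float64(0.0), np.float64(-0.0)]
[np.float64(30.5), np.float64(-33.3), np.float64(6.6), np.float64(-0.0), np.float64(0.0), np.float64(-0.0)]
[np.float64(30.5), np.float64(-33.3), np.float64(6.6), np.float64(-0.0), np.float64(0.0), np.float64(-0.0)]
[np.float64(30.5), np.float64(-33.3), np.float64(6.6), np.float64(-0.0), np.float64(0.0), np.float64(-0.0)]
[np.float64(30.5), np.float64(-33.3), np.float64(6.6), np.float64(-0.0), np.float64(0.0), np.float64(-0.0)]
[np.float64(30.5), np.float64(-33.3), np.float64(6.6), np.float64(-0.0), np.float64(0.0), np.float64(-0.0)]
[np.float64(30.5), np.float64(-33.3), np.float64(6.6), np.float64(-0.0), np.float64(0.0), np.float64(-0.0)]
[np.float64(30.5), np.float64(-33.3), np.float64(6.6), np.float64(-0.0), np.float64(0.0), np.float64(-0.0)]
[np.float64(30.5), np.float64(-33.3), np.float64(6.6), np.float64(-0.0), np.float64(0.0), np.float64(-0.0)]
```

play_rows([
  [30, -33, 4, 0, 0, 0, 60],
  [30, -33, 4, 0, 0, 0, 60],
  [30, -33, 4, 0, 0, 0, 60],
  [30, -33, 4, 0, 0, 0, 60],
  [30, -33, 4, 0, 0, 0, 60],
], force=50)

```text
clock: 0.65
tcp_pos: [0.2743, -0.4527, 0.1861]
orientation: [3.117, 0.391, -0.006]
contact_force: [1.8, 0.1, 0.3]
grip_width: 0.0653
```

play_rows([
  [30, -33, 6, 0, 0, 0, 60],
  [30, -33, 6, 0, 0, 0, 60],
  [30, -33, 6, 0, 0, 0, 60],
  [30, -33, 6, 0, 0, 0, 60],
  [30, -33, 6, 0, 0, 0, 60],
])

```text
clock: 1.15
tcp_pos: [0.3813, -0.2472, 0.1547]
orientation: [3.115, 0.39, -0.005]
contact_force: [0.9, -0.6, -0.6]
grip_width: 0.0652
```

```bash
sed -i 's/print(\[\*(s.round(1)+0.),\*(rv\/N).round(3)\])/print(np.r_[s.round(1),(rv\/N).round(3)].tolist())/' plan.py; python3 plan.py 424.5 -170.5 110 15
```

```text
t 1.15 p [ 381.3 -247.2  154.7] th 14.3 tilt 0.21 F [ 0.9 -0.6 -0.6] w 0.0652 j [ 0.62  0.19 -0.21  2.11  0.06  0.85 -0.94]
N 3 rv [ 0.002  0.003 -0.013]
[20.3, -21.2, 14.8, 0.001, 0.001, -0.004]
[20.4, -21.2, 14.8, 0.001, 0.001, -0.004]
[20.5, -21.1, 14.9, 0.001, 0.001, -0.004]
```

play_rows([
  [21, -22, 15, 0, 0, 0, 60],
  [21, -22, 15, 0, 0, -0.005, 60],
  [21, -22, 15, 0, 0, -0.005, 60],
  [0, 0, 0, 0, 0, 0, 60],
])

```text
clock: 1.55
tcp_pos: [0.4297, -0.1577, 0.1081]
orientation: [3.112, 0.422, -0.001]
contact_force: [-0.1, 0.5, -0.6]
grip_width: 0.0654
```

```bash
python3 plan.py 424.5 -170.5 20 15
python3 - <<'E'
from bench import grab_frame
from h import *
f=grab_frame("wrist");cv2.imwrite("pics/w1.png",f["color"])
E
```

```text
t 1.55 p [ 429.7 -157.7  108.1] th 15.4 tilt 0.06 F [-0.1  0.5 -0.6] w 0.0654 j [ 0.45  0.28 -0.27  2.14  0.11  0.74 -1.19]
N 2 rv [0.001 0.001 0.008]
[-4.2, 5.4, 44.0, 0.0, 0.0, 0.004]
[-4.2, 5.5, 44.0, 0.0, 0.0, 0.004]
```

View pics/w1.png

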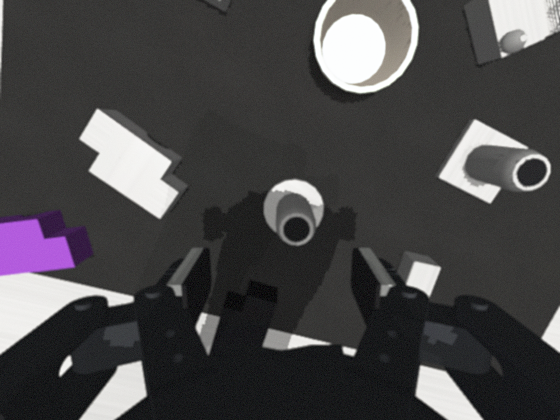

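play_rows([
  [-4, 6, 0, 0, 0, 0, 60],
  [-4, 5, 0, 0, 0, 0, 60],
  [0, 0, 15, 0, 0, 0.005, 60],
  [0, 0, 0, 0, 0, 0, 60],
])

```text
clock: 2.0
tcp_pos: [0.4223, -0.179, 0.0948]
orientation: [3.111, 0.399, -0.0]
contact_force: [0.0, 0.7, -0.1]
grip_width: 0.065
```

```bash
python3 plan.py 424.5 -170.5 18 15
python3 - <<'E'
from bench import grab_frame
from h import *
f=grab_frame("wrist");P=cloud(f)
g=f["color"]
k=(abs(P[...,0]-.4245)<.03)&(abs(P[...,1]+.1705)<.03)&(abs(P[...,2]-.0595)<.003)
q=P[k];print(q.shape,q.mean(0),q.min(0),q.max(0))
k=(abs(P[...,0]-.4245)<.05)&(abs(P[...,1]+.1705)<.05)&(abs(P[...,2]-.008)<.002)
q=P[k];print(q.shape,q.min(0),q.max(0))
E
```

```text
t 2.00 p [ 422.3 -179.    94.8] th 14.6 tilt 0.28 F [ 0.   0.7 -0.1] w 0.0650 j [ 0.48  0.3  -0.25  2.15  0.12  0.71 -1.17]
N 2 rv [ 0.005  0.001 -0.007]
[2.2, -4.0, 38.4, 0.002, 0.0, -0.003]
[2.2, -3.9, 38.4, 0.002, 0.0, -0.003]
(1177, 3) [ 0.42646912 -0.16927876  0.06070142] [ 0.41294897 -0.18281076  0.0565491 ] [ 0.43851277 -0.15626809  0.06249814]
(1376, 3) [ 0.40425056 -0.19488122  0.00603428] [ 0.45071984 -0.14367316  0.0099991 ]
```

play_rows([
  [2, -4, 19, 0, 0, 0, 60],
  [2, -4, 19, 0, 0, 0, 60],
  [0, 0, 0, 0, 0, 0, 60],
  [0, 0, 0, 0, 0, 0, 60],
])

```text
clock: 2.45
tcp_pos: [0.4262, -0.1755, 0.0605]
orientation: [3.108, 0.388, 0.009]
contact_force: [-0.1, 0.1, 1.0]
grip_width: 0.0653
```

```bash
python3 plan.py 425.5 -170 18 15
```

```text
t 2.45 p [ 426.2 -175.5   60.5] th 14.3 tilt 0.64 F [-0.1  0.1  1. ] w 0.0653 j [ 0.45  0.36 -0.24  2.17  0.15  0.62 -1.22]
N 1 rv [ 0.01  -0.004 -0.013]
[0.5, -6.0, 42.5, 0.01, -0.004, -0.013]
```

play_rows([
  [0, -5, 14, 0.004, 0, -0.005, 60],
  [0, -1, 15, 0.004, 0, -0.005, 60],
  [0, 0, 14, 0, 0, 0, 60],
  [0, 0, 0, 0, 0, 0, 60],
])

```text
clock: 2.85
tcp_pos: [0.4282, -0.1734, 0.0215]
orientation: [3.11, 0.4, 0.018]
contact_force: [0.4, 0.2, 0.3]
grip_width: 0.0653
```

```bash
python3 plan.py 425.5 -170 17 15
```

```text
t 2.85 p [ 428.2 -173.4   21.5] th 14.7 tilt 0.76 F [0.4 0.2 0.3] w 0.0653 j [ 0.43  0.43 -0.22  2.2   0.19  0.52 -1.24]
N 1 rv [ 0.008 -0.011 -0.006]
[-1.8, -4.0, 4.5, 0.008, -0.011, -0.006]
```

play_rows([
  [-2, -4, 5, 0.008, -0.01, 0, 60],
  [0, 0, 0, 0, 0, 0, 130],
  [0, 0, 0, 0, 0, 0, 255],
  [0, 0, 0, 0, 0, 0, 255],
  [0, 0, 0, 0, 0, 0, 255],
])

```text
clock: 3.35
tcp_pos: [0.4271, -0.1711, 0.0197]
orientation: [3.115, 0.399, 0.006]
contact_force: [-0.5, -0.1, -2.4]
grip_width: 0.0278
```

play_rows([
  [0, 0, 0, 0, 0, 0, 255],
  [0, 0, -5, 0, 0, 0, 255],
  [0, 0, -15, 0, 0, 0, 255],
])

```text
clock: 3.65
tcp_pos: [0.4252, -0.1706, 0.0389]
orientation: [-3.116, -0.4, -0.0]
contact_force: [0.0, 1.0, -2.0]
grip_width: 0.0272
```

```bash
python3 plan.py 398 200 105 15
```

```text
t 3.65 p [ 425.2 -170.6   38.9] th 14.6 tilt 0.03 F [ 0.  1. -2.] w 0.0272 j [ 0.44  0.4  -0.23  2.19  0.16  0.58 -1.23]
N 8 rv [-0.    -0.    -0.007]
[8.4, -45.7, -8.2, -0.0, -0.0, -0.001]
[8.4, -45.7, -8.2, -0.0, -0.0, -0.001]
[8.5, -45.7, -8.2, -0.0, -0.0, -0.001]
[8.5, -45.7, -8.2, -0.0, -0.0, -0.001]
[8.6, -45.7, -8.2, -0.0, -0.0, -0.001]
[8.6, -45.6, -8.2, -0.0, -0.0, -0.001]
[8.6, -45.6, -8.3, -0.0, -0.0, -0.001]
[8.7, -45.6, -8.3, -0.0, -0.0, -0.001]
```

play_rows([
  [0, 0, -40, 0, 0, 0, 255],
  [0, 0, -40, 0, 0, 0, 255],
  [30, -35, -5, 0, 0, 0, 255],
  [30, -35, 0, 0, 0, 0, 255],
  [30, -35, 0, 0, 0, 0, 255],
])

```text
clock: 4.15
tcp_pos: [0.4853, -0.0514, 0.1301]
orientation: [3.117, 0.373, 0.001]
contact_force: [0.9, -0.0, -1.1]
grip_width: 0.0279
```

```bash
python3 plan.py 398 200 110 15
```

```text
t 4.15 p [485.3 -51.4 130.1] th 13.7 tilt 0.16 F [ 0.9 -0.  -1.1] w 0.0279 j [ 0.26  0.29 -0.33  2.05  0.13  0.81 -1.48]
N 6 rv [ 0.003 -0.    -0.023]
[-4.2, -44.2, 3.2, 0.0, -0.0, -0.004]
[-4.1, -44.2, 3.2, 0.0, -0.0, -0.004]
[-3.9, -44.2, 3.3, 0.0, -0.0, -0.004]
[-3.7, -44.2, 3.3, 0.0, -0.0, -0.004]
[-3.6, -44.2, 3.3, 0.0, -0.0, -0.004]
[-3.4, -44.2, 3.3, 0.0, -0.0, -0.004]
```

play_rows([
  [0, -45, 0, 0, 0, -0.005, 255],
  [0, -45, 2, 0, 0, -0.005, 255],
  [-4, -45, 3, 0, 0, -0.005, 255],
  [-6, -45, 3, 0, 0, -0.005, 255],
  [-6, -40, 3, 0, 0, 0, 255],
])

```text
clock: 4.65
tcp_pos: [0.4188, 0.1672, 0.1213]
orientation: [3.114, 0.404, 0.015]
contact_force: [0.2, -0.1, -2.4]
grip_width: 0.0278
```

play_rows([
  [0, -10, 0, 0, 0, 0, 255],
  [0, 0, 0, 0, 0, 0, 255],
])

```text
clock: 4.85
tcp_pos: [0.413, 0.1827, 0.1217]
orientation: [-3.113, -0.42, -0.014]
contact_force: [0.0, -0.6, -2.8]
grip_width: 0.0276
```

```bash
python3 plan.py 398 200 60 15
```

```text
t 4.85 p [413.  182.7 121.7] th 15.4 tilt 0.53 F [ 0.  -0.6 -2.8] w 0.0276 j [-0.15  0.26 -0.47  2.14  0.17  0.77 -2.03]
N 2 rv [ 0.001 -0.009  0.007]
[-5.2, -10.4, 30.8, 0.0, -0.005, 0.003]
[-5.1, -10.3, 30.8, 0.0, -0.005, 0.003]
```

play_rows([
  [-5, -10, 25, 0, -0.005, 0, 255],
  [-5, -10, 25, 0, -0.005, 0, 255],
  [0, 0, 0, 0, 0, 0, 255],
  [0, 0, 0, 0, 0, 0, 255],
])

```text
clock: 5.25
tcp_pos: [0.4017, 0.195, 0.0718]
orientation: [3.111, 0.411, 0.003]
contact_force: [-0.1, 0.2, -1.7]
grip_width: 0.0275
```

```bash
python3 plan.py 398 200 45 15;python3 - <<'E'
from bench import grab_frame
from h import *
f=grab_frame("scene");cv2.imwrite("pics/s2.png",cv2.resize(f["color"][100:240,220:420],(800,560)))
f=grab_frame("side");cv2.imwrite("pics/d2.png",cv2.resize(f["color"][120:260,100:300],(800,560)))
E
```

```text
t 5.25 p [401.7 195.   71.8] th 15.0 tilt 0.23 F [-0.1  0.2 -1.7] w 0.0275 j [-0.21  0.34 -0.45  2.18  0.24  0.66 -2.14]
N 1 rv [ 0.004 -0.001  0.001]
[-2.4, -5.9, 26.8, 0.004, -0.001, 0.001]
```

View pics/s2.png

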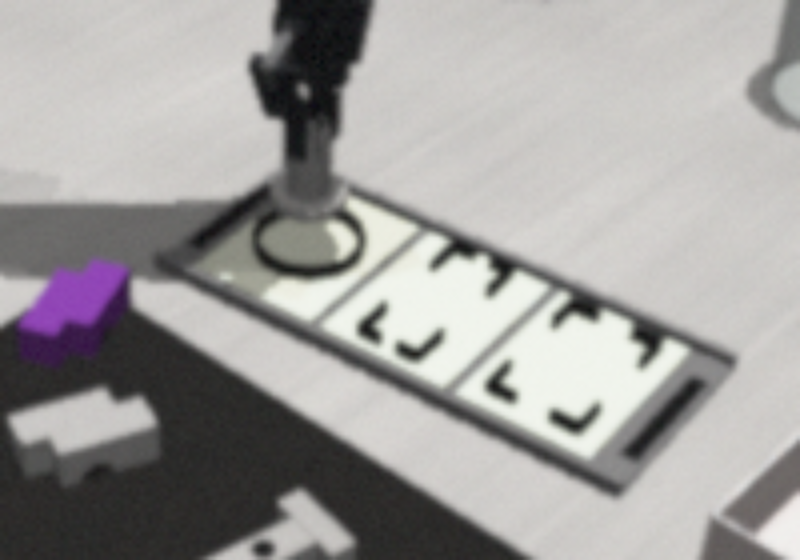

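View pics/d2.png

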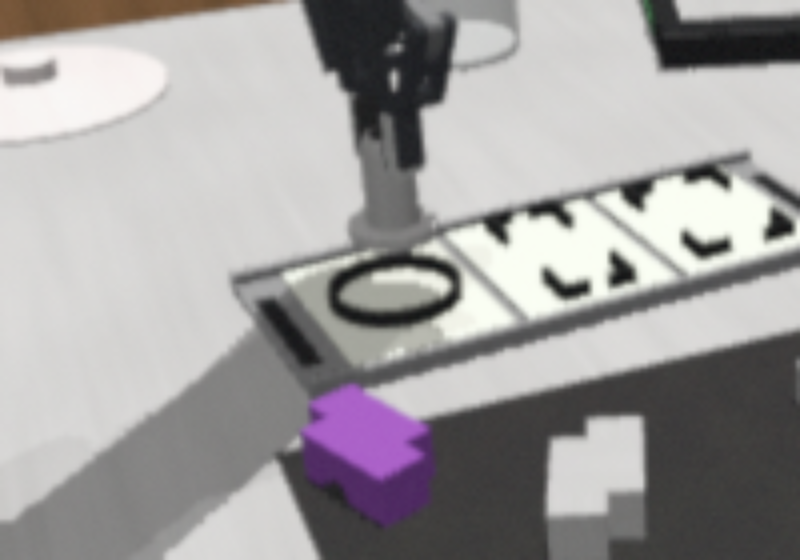

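Picture: the nozzle hangs over the round nest (scene crop ~(308,195), ring at (308,240)), aligned. Lower in.

play_rows([
  [-2, -6, 12, 0.003, 0, 0, 255],
  [0, 0, 12, 0, 0, 0, 255],
  [0, 0, 0, 0, 0, 0, 255],
  [0, 0, 0, 0, 0, 0, 255],
])

```text
clock: 5.75
tcp_pos: [0.4008, 0.1998, 0.048]
orientation: [-3.115, -0.405, -0.01]
contact_force: [-1.0, 1.1, -2.9]
grip_width: 0.0279
```

```bash
python3 plan.py 398 200 30 15
```

```text
t 5.75 p [400.8 199.8  48. ] th 14.8 tilt 0.36 F [-1.   1.1 -2.9] w 0.0279 j [-0.24  0.38 -0.43  2.2   0.28  0.6  -2.18]
N 1 rv [ 0.    -0.006 -0.003]
[-2.7, -0.9, 18.0, 0.0, -0.006, -0.003]
```

play_rows([
  [-3, -1, 8, 0, -0.005, 0, 255],
  [0, 0, 7, 0, 0, 0, 255],
  [0, 0, 2, 0, 0, 0, 255],
  [0, 0, 0, 0, 0, 0, 255],
])

```text
clock: 6.15
tcp_pos: [0.3975, 0.2001, 0.0296]
orientation: [3.115, 0.405, 0.001]
contact_force: [-0.1, 0.7, -1.9]
grip_width: 0.0277
```

```bash
python3 plan.py 398 200 29 15
```

```text
t 6.15 p [397.5 200.1  29.6] th 14.8 tilt 0.05 F [-0.1  0.7 -1.9] w 0.0277 j [-0.26  0.42 -0.41  2.21  0.31  0.57 -2.21]
N 1 rv [ 0.    -0.001 -0.003]
[0.5, 0.3, 0.6, 0.0, -0.001, -0.003]
```

Force unchanged, so it's about 1–2 mm over the floor; touch down gently.

play_rows([
  [0, 0, 2, 0, 0, 0, 255],
  [0, 0, 1, 0, 0, 0, 255],
  [0, 0, 0, 0, 0, 0, 255],
])

```text
clock: 6.45
tcp_pos: [0.3977, 0.2008, 0.0295]
orientation: [3.113, 0.406, 0.003]
contact_force: [0.8, -0.4, -2.2]
grip_width: 0.0275
```

play_rows([
  [0, 0, 0, 0, 0, 0, 100],
  [0, 0, 0, 0, 0, 0, 60],
  [0, 0, 0, 0, 0, 0, 60],
  [0, 0, -10, 0, 0, 0, 60],
  [0, 0, -30, 0, 0, 0, 60],
])

```text
clock: 6.95
tcp_pos: [0.3962, 0.2003, 0.0689]
orientation: [3.112, 0.407, -0.004]
contact_force: [1.2, -0.7, -0.2]
grip_width: 0.0653
```

play_rows([
  [0, 0, -40, 0, 0, 0, 60],
  [0, 0, -10, 0, 0, 0, 60],
  [0, 0, 0, 0, 0, 0, 60],
])

```text
clock: 7.25
tcp_pos: [0.3978, 0.2018, 0.1247]
orientation: [3.114, 0.408, 0.004]
contact_force: [0.0, -0.7, -0.0]
grip_width: 0.0653
```

```bash
python3 plan.py
cat > look.py <<'E'
import sys
from bench import grab_frame
from h import *
a=[float(v) for v in sys.argv[1:6]] # x y half z name
x,y,hh,z=a[:4];nm=sys.argv[5]
out=[]
for n in("scene","side","wrist"):
    f=grab_frame(n);out.append(cv2.resize(ortho(f,z,x-hh,x+hh,y-hh,y+hh,int(260/(2*hh))),(260,260)))
im=np.hstack(out)
cv2.imwrite(f"pics/{nm}.png",im)
E
python3 look.py .398 .2 .07 .01 n3
```

```text
t 7.25 p [397.8 201.8 124.7] th 14.9 tilt 0.15 F [ 0.  -0.7 -0. ] w 0.0653 j [-0.18  0.25 -0.49  2.14  0.17  0.78 -2.09]Traceback (most recent call last):
  File "look.py", line 4, in <module>
    a=[float(v) for v in sys.argv[1:6]] # x y half z name
       ~~~~~^^^
ValueError: could not convert string to float: 'n3'
```

```bash
sed -i 's/1:6\]\]/1:5]]/' look.py; python3 look.py .398 .2 .07 .018 n3; python3 plan.py 480 0 125 10
```

```text
t 7.40 p [396.5 201.1 122.4] th 14.9 tilt 0.14 F [ 0.1  0.2 -0.2] w 0.0654 j [-0.18  0.26 -0.49  2.14  0.17  0.78 -2.09]
N 5 rv [0.002 0.002 0.086]
[5.8, 43.2, -0.5, 0.0, 0.0, 0.017]
[6.5, 43.1, -0.5, 0.0, 0.0, 0.017]
[7.3, 42.9, -0.5, 0.0, 0.0, 0.017]
[8.0, 42.8, -0.5, 0.0, 0.0, 0.017]
[8.7, 42.7, -0.5, 0.0, 0.0, 0.017]
```

View pics/n3.png

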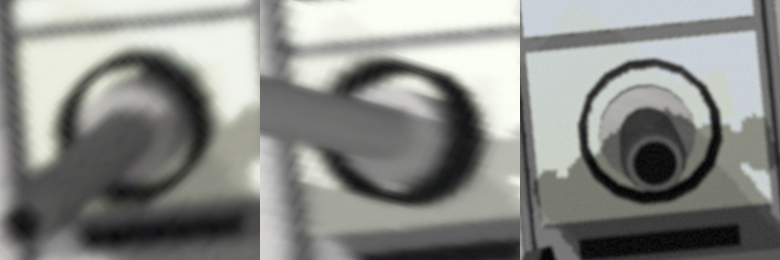

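play_rows([
  [7, 45, 0, 0, 0, 0.02, 60],
  [7, 45, 0, 0, 0, 0.02, 60],
  [7, 45, 0, 0, 0, 0.02, 60],
  [7, 45, 0, 0, 0, 0.02, 60],
  [0, 45, 0, 0, 0, 0.02, 60],
])

```text
clock: 7.9
tcp_pos: [0.472, -0.0112, 0.1165]
orientation: [-3.128, -0.274, 0.016]
contact_force: [1.1, -0.0, 0.3]
grip_width: 0.0652
```

```bash
python3 plan.py 368 -293 110 2.3
```

```text
t 7.90 p [472.  -11.2 116.5] th 10.0 tilt 0.60 F [ 1.1 -0.   0.3] w 0.0652 j [ 0.19  0.3  -0.34  2.09  0.14  0.79 -1.63]
N 7 rv [-0.002  0.01   0.135]
[-21.6, 37.1, 1.1, -0.0, 0.001, 0.019]
[-20.9, 37.5, 1.0, -0.0, 0.001, 0.019]
[-20.2, 37.9, 1.0, -0.0, 0.001, 0.019]
[-19.5, 38.2, 1.0, -0.0, 0.001, 0.019]
[-18.7, 38.6, 1.0, -0.0, 0.001, 0.019]
[-18.0, 39.0, 1.0, -0.0, 0.001, 0.019]
[-17.2, 39.3, 0.9, -0.0, 0.001, 0.019]
```

play_rows([
  [-10, 42, 0, 0, 0, 0.025, 80],
  [-15, 42, 0, 0, 0, 0.025, 80],
  [-20, 42, 0, 0, 0, 0.025, 80],
  [-22, 42, 0, 0, 0, 0.025, 80],
  [-22, 42, 0, 0, 0, 0.02, 80],
])

```text
clock: 8.4
tcp_pos: [0.4058, -0.2374, 0.1098]
orientation: [-3.136, -0.081, 0.031]
contact_force: [0.8, -0.3, 0.2]
grip_width: 0.0582
```

play_rows([
  [-20, 35, 0, 0, 0, 0.01, 80],
  [-10, 20, 0, 0, 0, 0, 80],
  [0, 0, 0, 0, 0, 0, 80],
])

```text
clock: 8.7
tcp_pos: [0.37, -0.3011, 0.1055]
orientation: [-3.134, -0.046, 0.046]
contact_force: [0.2, 0.6, -0.2]
grip_width: 0.0588
```

```bash
python3 plan.py 368 -293 60 2.3
```

```text
t 8.70 p [ 370.  -301.1  105.5] th 1.7 tilt 1.71 F [ 0.2  0.6 -0.2] w 0.0588 j [ 0.68  0.31 -0.16  2.09  0.08  0.78 -1.08]
N 1 rv [-0.007  0.029 -0.011]
[-0.4, -7.9, 45.6, -0.007, 0.029, -0.011]
```

play_rows([
  [-1, -4, 10, -0.007, 0.028, -0.01, 80],
  [-1, -4, 10, 0, 0, 0, 80],
  [0, 0, 10, 0, 0, 0, 80],
  [0, 0, 0, 0, 0, 0, 80],
])

```text
clock: 9.1
tcp_pos: [0.3662, -0.2895, 0.0705]
orientation: [-3.136, -0.064, 0.01]
contact_force: [-0.2, 0.6, -0.6]
grip_width: 0.0588
```

```bash
python3 plan.py 368 -293 4 2.3; python3 look.py .368 -.293 .07 .024 b1
```

```text
t 9.10 p [ 366.2 -289.5   70.5] th 2.4 tilt 0.45 F [-0.2  0.6 -0.6] w 0.0588 j [ 0.68  0.35 -0.17  2.15  0.09  0.66 -1.08]
N 2 rv [-0.005  0.006  0.001]
[1.0, 1.9, 33.2, -0.002, 0.003, 0.0]
[0.9, 1.8, 33.2, -0.002, 0.003, 0.0]
```

View pics/b1.png

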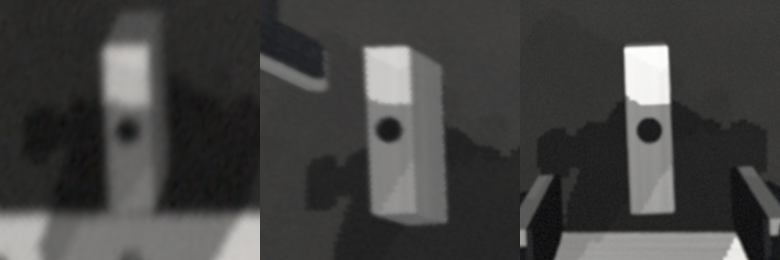

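play_rows([
  [1, 2, 17, -0.002, 0.003, 0, 80],
  [1, 2, 17, -0.002, 0.003, 0, 80],
  [0, 0, 17, 0, 0, 0, 80],
  [0, 0, 8, 0, 0, 0, 80],
  [0, 0, 0, 0, 0, 0, 80],
])

```text
clock: 9.75
tcp_pos: [0.3746, -0.2965, 0.0143]
orientation: [3.135, 0.066, 0.014]
contact_force: [-0.1, -0.1, 0.3]
grip_width: 0.0586
```

```bash
python3 plan.py 368 -293 4 2.3
```

```text
t 9.75 p [ 374.6 -296.5   14.3] th 2.4 tilt 0.62 F [-0.1 -0.1  0.3] w 0.0586 j [ 0.66  0.46 -0.15  2.17  0.13  0.52 -1.11]
N 1 rv [ 0.006 -0.009  0.002]
[-6.5, -3.8, 10.2, 0.006, -0.009, 0.002]
```

play_rows([
  [-6, -3, 3, 0.006, -0.009, 0, 80],
  [-1, -1, 4, 0, 0, 0, 80],
  [0, 0, 3, 0, 0, 0, 80],
  [0, 0, 0, 0, 0, 0, 80],
])

```text
clock: 10.15
tcp_pos: [0.3682, -0.2933, 0.0055]
orientation: [3.139, 0.066, 0.003]
contact_force: [0.8, -0.3, 0.8]
grip_width: 0.059
```

```bash
python3 plan.py 368 -293 4 2.3
```

```text
t 10.15 p [ 368.2 -293.3    5.5] th 2.4 tilt 0.13 F [ 0.8 -0.3  0.8] w 0.0590 j [ 0.66  0.47 -0.14  2.18  0.13  0.5  -1.12]
N 1 rv [ 0.001 -0.002  0.002]
[-0.2, -0.3, 1.5, 0.001, -0.002, 0.002]
```

play_rows([
  [0, 0, 0, 0, 0, 0, 140],
  [0, 0, 0, 0, 0, 0, 255],
  [0, 0, 0, 0, 0, 0, 255],
  [0, 0, 0, 0, 0, 0, 255],
  [0, 0, 0, 0, 0, 0, 255],
], force=70)

```text
clock: 10.65
tcp_pos: [0.3688, -0.2937, 0.0062]
orientation: [3.139, 0.066, 0.005]
contact_force: [0.3, -0.2, -0.4]
grip_width: 0.0001
```

play_rows([
  [0, 0, -5, 0, 0, 0, 255],
  [0, 0, -25, 0, 0, 0, 255],
  [0, 0, -45, 0, 0, 0, 255],
  [20, 0, -45, 0, 0, 0, 255],
  [30, -10, 0, 0, 0, 0, 255],
])

```text
clock: 11.15
tcp_pos: [0.414, -0.2823, 0.1303]
orientation: [-3.141, -0.057, 0.004]
contact_force: [1.1, 0.1, -0.2]
grip_width: 0.0001
```

```bash
python3 plan.py 500 -20 120 50
```

```text
t 11.15 p [ 414.  -282.3  130.3] th 2.1 tilt 0.15 F [ 1.1  0.1 -0.2] w 0.0001 j [ 0.63  0.3  -0.19  2.03  0.08  0.82 -1.14]
N 6 rv [-0.001  0.002 -0.837]
[15.9, -43.2, 1.7, -0.0, 0.0, -0.139]
[21.7, -40.5, 1.7, -0.0, 0.0, -0.139]
[27.2, -37.1, 1.7, -0.0, 0.0, -0.139]
[32.1, -33.0, 1.7, -0.0, 0.0, -0.139]
[36.3, -28.2, 1.7, -0.0, 0.0, -0.139]
[39.9, -22.9, 1.7, -0.0, 0.0, -0.139]
```

Run:
```python
from bench import grab_frame
from h import *
for n in("scene","side","wrist"):
    f=grab_frame(n);cv2.imwrite(f"pics/{n}4.png",f["color"])
```

```text
(no output)
```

View pics/side4.png

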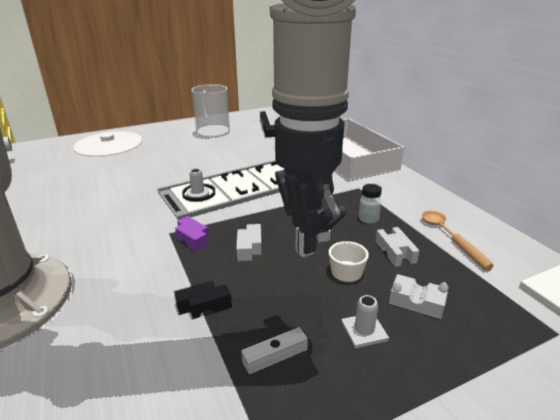

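View pics/wrist4.png

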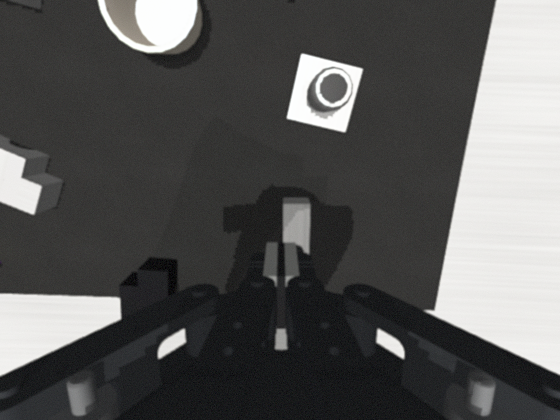

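```bash
python3 plan.py
python3 - <<'E'
from bench import grab_frame
from h import *
for n in("scene","side","wrist"):
    f=grab_frame(n);P=cloud(f)
    k=(abs(P[...,0]-.414)<.05)&(abs(P[...,1]+.282)<.05)&(P[...,2]>.07)
    q=P[k];o=np.argsort(q[:,2])[:200:20];print(n,len(q));print(q[o].round(3).tolist())
f=grab_frame("wrist");P=cloud(f)
k=(abs(P[...,0]-.368)<.08)&(abs(P[...,1]+.293)<.03)&(P[...,2]>.018)&(P[...,2]<.03);q=P[k];print(q.mean(0),q.min(0),q.max(0))
E
```

```text
t 11.30 p [ 413.5 -278.1  125.5] th 2.5 tilt 0.55 F [-0.5  0.3  0.1] w -0.0001 j [ 0.63  0.31 -0.19  2.03  0.08  0.81 -1.13]
scene 10789
[[0.42, -0.284, 0.148], [0.423, -0.284, 0.156], [0.413, -0.291, 0.16], [0.425, -0.284, 0.163], [0.42, -0.289, 0.166], [0.423, -0.288, 0.169], [0.423, -0.277, 0.173], [0.424, -0.277, 0.177], [0.423, -0.287, 0.18], [0.426, -0.279, 0.185]]
side 16113
[[0.411, -0.283, 0.146], [0.406, -0.284, 0.15], [0.407, -0.29, 0.154], [0.417, -0.29, 0.156], [0.406, -0.287, 0.157], [0.418, -0.291, 0.159], [0.402, -0.283, 0.16], [0.409, -0.291, 0.161], [0.402, -0.283, 0.163], [0.416, -0.29, 0.165]]
wrist 54006
[[0.422, -0.279, 0.151], [0.422, -0.272, 0.152], [0.422, -0.28, 0.153], [0.423, -0.283, 0.153], [0.422, -0.282, 0.154], [0.422, -0.281, 0.154], [0.418, -0.268, 0.155], [0.422, -0.276, 0.155], [0.418, -0.268, 0.156], [0.423, -0.279, 0.156]]
[ 0.39106036 -0.29147991  0.02463528] [ 0.36061834 -0.30382389  0.01896932] [ 0.41401785 -0.2783961   0.0271126 ]
```

```bash
python3 plan.py 368 -293 45 2.3 4
```

```text
t 11.50 p [ 410.1 -279.   123.7] th 2.3 tilt 0.80 F [-0.2  0.9 -0.2] w 0.0002 j [ 0.63  0.31 -0.19  2.04  0.08  0.81 -1.13]
N 4 rv [-0.007  0.012 -0.001]
[-10.4, 3.2, 19.8, -0.002, 0.003, -0.0]
[-10.5, 3.2, 19.8, -0.002, 0.003, -0.0]
[-10.5, 3.1, 19.7, -0.002, 0.003, -0.0]
[-10.6, 3.1, 19.7, -0.002, 0.003, -0.0]
```

play_rows([
  [-11, 3, 0, 0, 0.003, 0, 80],
  [-11, 3, 18, 0, 0.003, 0, 80],
  [-11, 3, 20, 0, 0.003, 0, 80],
  [-11, 3, 20, 0, 0, 0, 80],
  [0, 0, 0, 0, 0, 0, 80],
])

```text
clock: 12.0
tcp_pos: [0.3577, -0.2945, 0.0632]
orientation: [-3.133, -0.054, 0.011]
contact_force: [-0.8, 0.2, -0.1]
grip_width: 0.0588
```

play_rows([
  [0, 0, 15, 0, 0, 0, 80],
  [0, 0, 15, 0, 0, 0, 80],
  [0, 0, 0, 0, 0, 0, 80],
  [0, 0, 0, 0, 0, 0, 80],
])

```text
clock: 12.4
tcp_pos: [0.3562, -0.296, 0.0347]
orientation: [-3.134, -0.048, 0.011]
contact_force: [0.5, 0.1, 0.8]
grip_width: 0.0587
```

```bash
python3 plan.py 368 -293 -12 2.3 2
```

```text
t 12.40 p [ 356.2 -296.    34.7] th 1.7 tilt 0.56 F [0.5 0.1 0.8] w 0.0587 j [ 0.69  0.41 -0.16  2.17  0.11  0.58 -1.09]
N 2 rv [-0.007  0.007 -0.01 ]
[6.1, -1.1, 23.3, -0.004, 0.003, -0.005]
[6.0, -1.2, 23.3, -0.004, 0.003, -0.005]
```

play_rows([
  [5, -1, 10, -0.004, 0.003, -0.005, 80],
  [5, -1, 10, -0.003, 0.003, -0.004, 80],
  [1, 0, 10, 0, 0, 0, 80],
  [0, 0, 0, 0, 0, 0, 80],
])

```text
clock: 12.8
tcp_pos: [0.37, -0.2941, 0.0045]
orientation: [3.138, 0.064, 0.006]
contact_force: [-0.3, -0.8, 1.5]
grip_width: 0.0585
```

```bash
python3 plan.py 368 -293 -14 2.3 2
python3 - <<'E'
from bench import grab_frame
from h import *
f=grab_frame("side");cv2.imwrite("pics/s5.png",cv2.resize(f["color"][250:400,200:350],(600,600)))
f=grab_frame("wrist");cv2.imwrite("pics/w5.png",f["color"])
E
```

```text
t 12.80 p [ 370.  -294.1    4.5] th 2.3 tilt 0.26 F [-0.3 -0.8  1.5] w 0.0585 j [ 0.66  0.47 -0.14  2.18  0.14  0.5  -1.12]
N 2 rv [ 0.003 -0.004  0.   ]
[-1.0, -0.6, 9.2, 0.001, -0.002, 0.0]
[-1.0, -0.6, 9.2, 0.001, -0.002, 0.0]
```

View pics/s5.png

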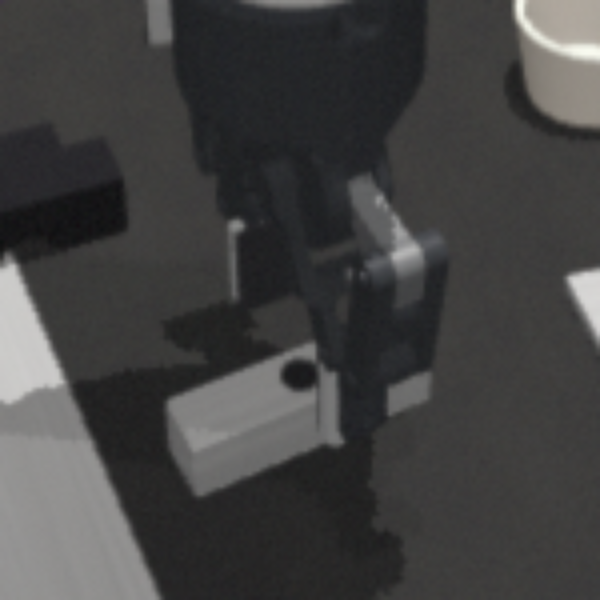

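View pics/w5.png

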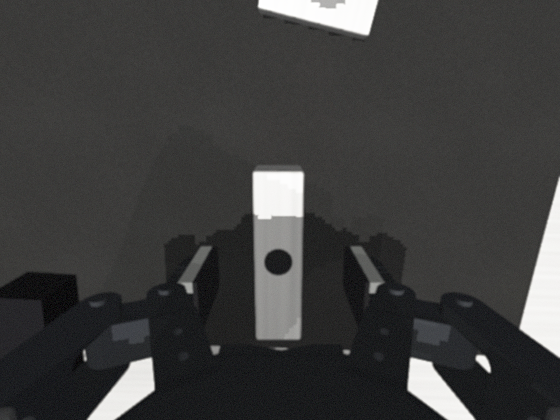

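Run:
```python
from bench import grab_frame
from h import *
for n in("side","scene","wrist"):
    f=grab_frame(n);P=cloud(f)
    k=(abs(P[...,0]-.37)<.05)&(abs(P[...,1]+.294)>.024)&(abs(P[...,1]+.294)<.055)&(P[...,2]>.01)&(P[...,2]<.06)
    for s in(1,-1):
        kk=k&(np.sign(P[...,1]+.294)==s)
        q=P[kk]
        if len(q): 
            zz=np.percentile(q[:,2],[0,1,3,10]);qq=q[q[:,2]<zz[0]+.012]
            print(n,s,len(q),zz.round(3),"x",qq[:,0].min().round(4),qq[:,0].max().round(4),"y",qq[:,1].min().round(4),qq[:,1].max().round(4))
```

```text
side 1 187 [0.031 0.032 0.033 0.035] x 0.358 0.377 y -0.2663 -0.2584
side -1 199 [0.032 0.034 0.035 0.04 ] x 0.3608 0.3787 y -0.3365 -0.3225
scene 1 78 [0.03  0.032 0.033 0.036] x 0.3586 0.3817 y -0.2659 -0.2516
scene -1 66 [0.035 0.035 0.036 0.04 ] x 0.3669 0.383 y -0.3354 -0.3215
wrist 1 1270 [0.033 0.034 0.036 0.039] x 0.3579 0.381 y -0.2654 -0.251
wrist -1 1255 [0.033 0.034 0.036 0.039] x 0.3604 0.3831 y -0.3363 -0.3226
```

play_rows([
  [-1, 0, 8, 0, -0.003, 0, 80],
  [-1, 0, 8, 0, 0, 0, 80],
  [0, 0, 6, 0, 0, 0, 80],
  [0, 0, 0, 0, 0, 0, 80],
])

```text
clock: 13.45
tcp_pos: [0.3682, -0.2957, -0.0174]
orientation: [3.136, 0.061, 0.005]
contact_force: [0.2, 0.7, -0.4]
grip_width: 0.0588
```

```bash
python3 plan.py 368 -293 -18 2.3 1
```

```text
t 13.45 p [ 368.2 -295.7  -17.4] th 2.2 tilt 0.33 F [ 0.2  0.7 -0.4] w 0.0588 j [ 0.65  0.51 -0.13  2.18  0.15  0.45 -1.13]
N 1 rv [ 0.005 -0.003 -0.001]
[-0.1, -2.7, 0.6, 0.005, -0.003, -0.001]
```

play_rows([
  [0, -2, 0, 0.004, 0, 0, 110],
  [0, 0, 0, 0, 0, 0, 160],
  [0, 0, 0, 0, 0, 0, 255],
  [0, 0, 0, 0, 0, 0, 255],
  [0, 0, 0, 0, 0, 0, 255],
])

```text
clock: 13.95
tcp_pos: [0.3677, -0.2933, -0.0174]
orientation: [3.141, 0.061, 0.003]
contact_force: [-0.5, -0.5, -3.5]
grip_width: 0.0225
```

```bash
python3 plan.py
```

```text
t 13.95 p [ 367.7 -293.3  -17.4] th 2.2 tilt 0.12 F [-0.5 -0.5 -3.5] w 0.0225 j [ 0.65  0.51 -0.13  2.18  0.15  0.45 -1.13]
```

play_rows([
  [0, 0, -5, 0, 0, 0, 255],
  [0, 0, -30, 0, 0, 0, 255],
  [0, 0, -45, 0, 0, 0, 255],
  [5, -5, -40, 0, 0, 0, 255],
  [15, -10, 0, 0, 0, 0, 255],
])

```text
clock: 14.45
tcp_pos: [0.3835, -0.2775, 0.1062]
orientation: [-3.138, -0.055, 0.006]
contact_force: [1.2, -0.2, -2.6]
grip_width: 0.0229
```

```bash
python3 plan.py 500 -20 110 50
```

```text
t 14.45 p [ 383.5 -277.5  106.2] th 2.0 tilt 0.28 F [ 1.2 -0.2 -2.6] w 0.0229 j [ 0.66  0.3  -0.19  2.11  0.08  0.75 -1.12]
N 6 rv [-0.004  0.002 -0.838]
[20.9, -42.2, -0.6, -0.001, 0.0, -0.14]
[26.6, -38.9, -0.6, -0.001, 0.0, -0.14]
[31.7, -34.8, -0.6, -0.001, 0.0, -0.14]
[36.3, -30.1, -0.6, -0.001, 0.0, -0.14]
[40.1, -24.7, -0.6, -0.001, 0.0, -0.14]
[43.1, -18.9, -0.6, -0.001, 0.0, -0.14]
```

play_rows([
  [21, -42, 0, 0, 0, -0.14, 255],
  [27, -39, 0, 0, 0, -0.14, 255],
  [32, -35, 0, 0, 0, -0.14, 255],
  [36, -30, 0, 0, 0, -0.14, 255],
  [40, -25, 0, 0, 0, -0.14, 255],
])

```text
clock: 14.95
tcp_pos: [0.4823, -0.0623, 0.1102]
orientation: [2.921, 1.144, 0.001]
contact_force: [1.2, -0.9, -3.0]
grip_width: 0.0223
```

```bash
python3 plan.py 502 210 80 95.5
```

```text
t 14.95 p [482.3 -62.3 110.2] th 42.8 tilt 0.26 F [ 1.2 -0.9 -3. ] w 0.0223 j [ 0.36  0.33 -0.43  2.07  0.2   0.78 -1.01]
N 7 rv [ 0.004  0.003 -0.921]
[28.5, -26.7, 4.2, 0.001, 0.0, -0.132]
[31.7, -22.7, 4.2, 0.001, 0.0, -0.132]
[34.4, -18.3, 4.2, 0.001, 0.0, -0.132]
[36.5, -13.7, 4.2, 0.001, 0.0, -0.132]
[38.0, -8.8, 4.3, 0.001, 0.0, -0.132]
[38.8, -3.7, 4.3, 0.001, 0.0, -0.132]
[39.0, 1.4, 4.3, 0.001, 0.0, -0.132]
```

play_rows([
  [28, -27, 2, 0, 0, -0.14, 255],
  [32, -23, 2, 0, 0, -0.14, 255],
  [34, -18, 2, 0, 0, -0.14, 255],
  [36, -14, 2, 0, 0, -0.14, 255],
  [36, -9, 2, 0, 0, -0.14, 255],
])

```text
clock: 15.45
tcp_pos: [0.4903, 0.1388, 0.1012]
orientation: [2.318, 2.11, 0.002]
contact_force: [0.4, 0.2, -2.4]
grip_width: 0.0224
```

```bash
python3 plan.py 502 210 70 95.5
```

```text
t 15.45 p [490.3 138.8 101.2] th 84.6 tilt 0.44 F [ 0.4  0.2 -2.4] w 0.0224 j [ 0.11  0.42 -0.63  2.02  0.34  0.81 -0.81]
N 2 rv [ 0.006  0.004 -0.19 ]
[36.1, 2.4, 15.5, 0.003, 0.002, -0.095]
[35.6, 5.9, 15.5, 0.003, 0.002, -0.095]
```

play_rows([
  [22, 2, 8, 0.003, 0.002, -0.07, 255],
  [22, 4, 8, 0.003, 0.002, -0.06, 255],
  [16, 3, 8, 0, 0, -0.03, 255],
  [0, 0, 0, 0, 0, 0, 255],
  [0, 0, 0, 0, 0, 0, 255],
])

```text
clock: 15.95
tcp_pos: [0.4987, 0.2067, 0.0772]
orientation: [-2.123, -2.313, -0.001]
contact_force: [0.2, -0.4, -3.5]
grip_width: 0.0224
```

```bash
python3 plan.py 502 210 40 95.5
```

```text
t 15.95 p [498.7 206.7  77.2] th 94.9 tilt 0.09 F [ 0.2 -0.4 -3.5] w 0.0224 j [ 0.01  0.51 -0.65  1.96  0.42  0.81 -0.79]
N 1 rv [-0.    -0.002 -0.01 ]
[2.9, 3.6, 37.2, -0.0, -0.002, -0.01]
```

play_rows([
  [3, 4, 15, 0, 0, -0.01, 255],
  [0, 0, 15, 0, 0, 0, 255],
  [0, 0, 15, 0, 0, 0, 255],
  [0, 0, 8, 0, 0, 0, 255],
  [0, 0, 0, 0, 0, 0, 255],
])

```text
clock: 16.45
tcp_pos: [0.5027, 0.2052, 0.0192]
orientation: [2.119, 2.319, -0.004]
contact_force: [-0.5, 0.5, -2.3]
grip_width: 0.0225
```

```bash
python3 plan.py 502 210 -7 95.5; python3 look.py .502 .21 .07 .03 b3
```

```text
t 16.45 p [502.7 205.2  19.2] th 95.2 tilt 0.16 F [-0.5  0.5 -2.3] w 0.0225 j [-0.04  0.6  -0.59  1.98  0.5   0.71 -0.85]
N 1 rv [-0.002  0.002 -0.006]
[4.9, -0.3, 26.2, -0.002, 0.002, -0.006]
```

View pics/b3.png

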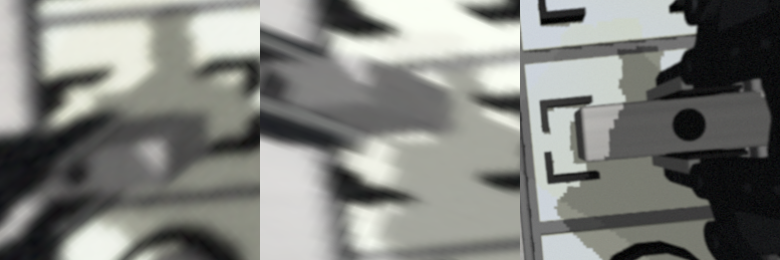

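play_rows([
  [5, 0, 0, 0, 0, -0.006, 255],
  [0, 0, 8, 0, 0, 0, 255],
  [0, 0, 8, 0, 0, 0, 255],
  [0, 0, 0, 0, 0, 0, 255],
])

```text
clock: 17.0
tcp_pos: [0.5048, 0.2127, 0.0056]
orientation: [2.109, 2.324, 0.006]
contact_force: [0.2, -0.1, -3.7]
grip_width: 0.0224
```

```bash
python3 plan.py 502 210 -7 95.5
```

```text
t 17.00 p [504.8 212.7   5.6] th 95.6 tilt 0.28 F [ 0.2 -0.1 -3.7] w 0.0224 j [-0.07  0.62 -0.58  1.98  0.52  0.69 -0.87]
N 1 rv [ 0.005 -0.     0.001]
[-2.4, -3.1, 12.5, 0.005, -0.0, 0.001]
```

play_rows([
  [-2, -3, 4, 0.004, 0, 0, 255],
  [0, 0, 5, 0, 0, 0, 255],
  [0, 0, 3, 0, 0, 0, 255],
  [0, 0, 0, 0, 0, 0, 255],
])

```text
clock: 17.4
tcp_pos: [0.502, 0.2102, -0.0074]
orientation: [2.111, 2.326, 0.001]
contact_force: [-0.8, -0.6, 1.7]
grip_width: 0.0227
```

```bash
python3 plan.py 502 210 -7 95.5
```

```text
t 17.40 p [502.  210.2  -7.4] th 95.6 tilt 0.05 F [-0.8 -0.6  1.7] w 0.0227 j [-0.07  0.64 -0.56  1.99  0.54  0.67 -0.88]
N 1 rv [ 0.001 -0.     0.001]
[-0.2, -0.0, -0.4, 0.001, -0.0, 0.001]
```

play_rows([
  [0, 0, 0, 0, 0, 0, 110],
  [0, 0, 0, 0, 0, 0, 110],
  [0, 0, 0, 0, 0, 0, 110],
  [0, 0, -15, 0, 0, 0, 110],
  [0, 0, -40, 0, 0, 0, 110],
])

```text
clock: 17.9
tcp_pos: [0.4996, 0.2092, 0.0464]
orientation: [-2.109, -2.325, 0.008]
contact_force: [0.7, -0.2, 0.3]
grip_width: 0.0487
```

play_rows([
  [0, 0, -40, 0, 0, 0, 80],
  [0, 0, -15, 0, 0, 0, 80],
  [0, 0, 0, 0, 0, 0, 80],
])

```text
clock: 18.2
tcp_pos: [0.5024, 0.2116, 0.111]
orientation: [2.109, 2.328, 0.005]
contact_force: [0.8, -0.4, 0.3]
grip_width: 0.0588
```

```bash
python3 look.py .46 .205 .11 .034 b4; python3 plan.py 616.3 -292 90 128.8
```

```text
t 18.35 p [500.7 210.5 107.5] th 95.7 tilt 0.11 F [-0.2 -0.4  0.1] w 0.0587 j [ 0.03  0.47 -0.68  1.93  0.38  0.87 -0.75]
N 11 rv [-0.002 -0.001 -0.579]
[-46.5, 6.0, 1.6, -0.0, -0.0, -0.053]
[-46.7, 3.5, 1.6, -0.0, -0.0, -0.053]
[-46.9, 1.1, 1.6, -0.0, -0.0, -0.053]
[-46.9, -1.4, 1.6, -0.0, -0.0, -0.053]
[-46.7, -3.9, 1.6, -0.0, -0.0, -0.053]
[-46.4, -6.3, 1.6, -0.0, -0.0, -0.053]
[-46.0, -8.8, 1.6, -0.0, -0.0, -0.053]
[-45.5, -11.2, 1.6, -0.0, -0.0, -0.053]
[-44.9, -13.5, 1.6, -0.0, -0.0, -0.053]
[-44.1, -15.9, 1.6, -0.0, -0.0, -0.053]
[-43.2, -18.2, 1.6, -0.0, -0.0, -0.053]
```

View pics/b4.png

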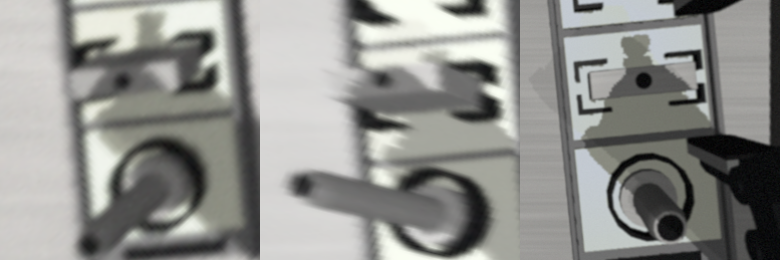

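play_rows([
  [-45, 6, 0, 0, 0, -0.053, 80],
  [-46, 4, 0, 0, 0, -0.053, 80],
  [-46, 1, 0, 0, 0, -0.053, 80],
  [-46, -2, 0, 0, 0, -0.053, 80],
  [-46, -4, 0, 0, 0, -0.053, 80],
])

```text
clock: 18.85
tcp_pos: [0.55, -0.0103, 0.1008]
orientation: [-1.738, -2.601, 0.005]
contact_force: [0.7, 0.4, 0.1]
grip_width: 0.0584
```

play_rows([
  [-46, -6, 0, 0, 0, -0.053, 80],
  [-46, -9, 0, 0, 0, -0.053, 80],
  [-45, -11, 0, 0, 0, -0.053, 80],
  [-45, -14, 0, 0, 0, -0.053, 80],
  [-44, -16, 0, 0, 0, -0.053, 80],
])

```text
clock: 19.35
tcp_pos: [0.6056, -0.2448, 0.0896]
orientation: [-1.355, -2.804, 0.006]
contact_force: [1.6, 0.6, -0.1]
grip_width: 0.0585
```

```bash
python3 plan.py 616.3 -292 80 128.8
```

```text
t 19.35 p [ 605.6 -244.8   89.6] th 128.4 tilt 1.57 F [ 1.6  0.6 -0.1] w 0.0585 j [ 0.76  0.68 -0.69  1.65  0.49  1.02  0.58]
N 2 rv [-0.015 -0.023 -0.006]
[-21.9, -10.4, 4.5, -0.008, -0.011, -0.003]
[-21.9, -10.5, 4.6, -0.008, -0.011, -0.003]
```

play_rows([
  [-18, -8, 4, -0.008, -0.011, -0.003, 80],
  [-18, -8, 4, -0.007, -0.011, -0.003, 80],
  [0, 0, 0, 0, 0, 0, 80],
  [0, 0, 0, 0, 0, 0, 80],
])

```text
clock: 19.75
tcp_pos: [0.6114, -0.2929, 0.0726]
orientation: [-1.367, -2.819, 0.004]
contact_force: [-0.6, 0.8, -0.3]
grip_width: 0.0586
```

```bash
python3 plan.py 616.3 -292 30 128.8;python3 look.py .6163 -.292 .07 .028 l1
```

```text
t 19.75 p [ 611.4 -292.9   72.6] th 128.3 tilt 0.54 F [-0.6  0.8 -0.3] w 0.0586 j [ 0.8   0.72 -0.67  1.61  0.51  1.    0.63]
N 1 rv [-0.006 -0.007 -0.009]
[-2.6, 4.7, 42.6, -0.006, -0.007, -0.009]
```

View pics/l1.png

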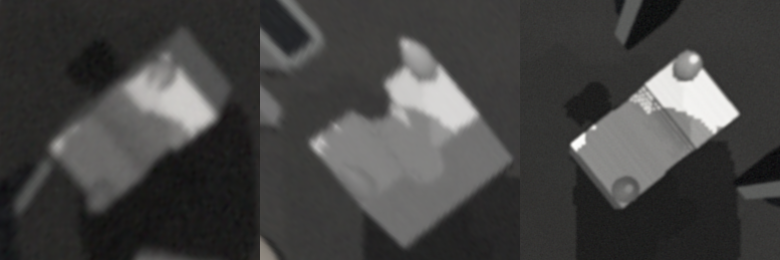

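play_rows([
  [-1, 4, 15, -0.006, -0.007, -0.008, 80],
  [-1, 1, 15, 0, 0, 0, 80],
  [0, 0, 15, 0, 0, 0, 80],
  [0, 0, 10, 0, 0, 0, 80],
  [0, 0, 0, 0, 0, 0, 80],
])

```text
clock: 20.4
tcp_pos: [0.6189, -0.2858, 0.0174]
orientation: [1.346, 2.835, 0.001]
contact_force: [-0.4, 0.8, 0.2]
grip_width: 0.0587
```

```bash
python3 plan.py 616 -294 -19 128.8
```

```text
t 20.40 p [ 618.9 -285.8   17.4] th 129.2 tilt 0.16 F [-0.4  0.8  0.2] w 0.0587 j [ 0.77  0.79 -0.64  1.64  0.57  0.91  0.6 ]
N 1 rv [0.002 0.002 0.007]
[-4.5, -7.5, 36.3, 0.002, 0.002, 0.007]
```

play_rows([
  [-4, -7, 0, 0, 0, 0.006, 80],
  [0, 0, 0, 0, 0, 0, 80],
])

```text
clock: 20.6
tcp_pos: [0.6158, -0.2939, 0.0172]
orientation: [1.356, 2.832, 0.0]
contact_force: [0.9, -0.1, -0.7]
grip_width: 0.0585
```

```bash
python3 plan.py 616 -294 -19 128.8
```

```text
t 20.60 p [ 615.8 -293.9   17.2] th 128.8 tilt 0.13 F [ 0.9 -0.1 -0.7] w 0.0585 j [ 0.78  0.79 -0.64  1.63  0.56  0.91  0.61]
N 1 rv [0.001 0.002 0.001]
[-0.2, 0.1, 36.2, 0.001, 0.002, 0.001]
```

play_rows([
  [0, 0, 10, 0, 0, 0, 80],
  [0, 0, 10, 0, 0, 0, 80],
  [0, 0, 8, 0, 0, 0, 80],
  [0, 0, 0, 0, 0, 0, 80],
])

```text
clock: 21.0
tcp_pos: [0.6162, -0.2951, -0.0121]
orientation: [1.357, 2.829, 0.0]
contact_force: [-0.4, -0.3, -0.6]
grip_width: 0.0587
```

```bash
python3 plan.py 616 -294 -19 128.8
```

```text
t 21.00 p [ 616.2 -295.1  -12.1] th 128.7 tilt 0.24 F [-0.4 -0.3 -0.6] w 0.0587 j [ 0.77  0.82 -0.62  1.64  0.59  0.86  0.59]
N 1 rv [ 0.002  0.004 -0.001]
[1.0, 0.5, 6.9, 0.002, 0.004, -0.001]
```

play_rows([
  [1, 0, 4, 0, 0.003, 0, 80],
  [0, 0, 3, 0, 0, 0, 100],
  [0, 0, 0, 0, 0, 0, 255],
  [0, 0, 0, 0, 0, 0, 255],
  [0, 0, 0, 0, 0, 0, 255],
], force=90)

```text
clock: 21.5
tcp_pos: [0.6158, -0.2938, -0.0194]
orientation: [1.358, 2.832, 0.003]
contact_force: [-0.4, -0.8, -0.8]
grip_width: 0.0415
```

```bash
python3 plan.py
```

```text
t 21.50 p [ 615.8 -293.8  -19.4] th 128.8 tilt 0.12 F [-0.4 -0.8 -0.8] w 0.0415 j [ 0.77  0.83 -0.61  1.64  0.6   0.86  0.58]
```

play_rows([
  [0, 0, -6, 0, 0, 0, 255],
  [0, 0, -25, 0, 0, 0, 255],
  [0, 0, -40, 0, 0, 0, 255],
  [0, 0, -40, 0, 0, 0, 255],
  [0, 0, 0, 0, 0, 0, 255],
])

```text
clock: 22.0
tcp_pos: [0.6132, -0.293, 0.0933]
orientation: [-1.355, -2.828, -0.003]
contact_force: [0.8, -0.1, -3.6]
grip_width: 0.0418
```

```bash
python3 plan.py 605 220 90 95.5
```

```text
t 22.00 p [ 613.2 -293.    93.3] th 128.8 tilt 0.33 F [ 0.8 -0.1 -3.6] w 0.0418 j [ 0.81  0.7  -0.69  1.6   0.5   1.03  0.66]
N 11 rv [-0.002 -0.005  0.582]
[36.8, 28.7, 0.5, -0.0, -0.0, 0.053]
[38.3, 26.7, 0.5, -0.0, -0.0, 0.053]
[39.6, 24.6, 0.5, -0.0, -0.0, 0.053]
[40.9, 22.5, 0.4, -0.0, -0.0, 0.053]
[42.0, 20.3, 0.4, -0.0, -0.0, 0.053]
[43.0, 18.0, 0.4, -0.0, -0.0, 0.053]
[43.9, 15.7, 0.4, -0.0, -0.0, 0.053]
[44.7, 13.4, 0.4, -0.0, -0.0, 0.053]
[45.3, 11.0, 0.4, -0.0, -0.0, 0.053]
[45.8, 8.6, 0.3, -0.0, -0.0, 0.053]
[46.2, 6.2, 0.3, -0.0, -0.0, 0.053]
```

play_rows([
  [37, 29, 0, 0, 0, 0.053, 255],
  [38, 27, 0, 0, 0, 0.053, 255],
  [40, 25, 0, 0, 0, 0.053, 255],
  [41, 22, 0, 0, 0, 0.053, 255],
  [42, 20, 0, 0, 0, 0.053, 255],
])

```text
clock: 22.5
tcp_pos: [0.6088, -0.0657, 0.0909]
orientation: [-1.756, -2.601, 0.009]
contact_force: [0.6, 0.1, -2.5]
grip_width: 0.0416
```

play_rows([
  [43, 18, 0, 0, 0, 0.053, 255],
  [44, 16, 0, 0, 0, 0.053, 255],
  [45, 13, 0, 0, 0, 0.053, 255],
  [45, 11, 0, 0, 0, 0.053, 255],
  [45, 9, 0, 0, 0, 0.053, 255],
])

```text
clock: 23.0
tcp_pos: [0.6086, 0.1743, 0.0862]
orientation: [-2.096, -2.332, 0.019]
contact_force: [-0.1, -0.2, -2.7]
grip_width: 0.0418
```

```bash
python3 plan.py 605 220 70 95.5
```

```text
t 23.00 p [608.6 174.3  86.2] th 96.1 tilt 0.77 F [-0.1 -0.2 -2.7] w 0.0418 j [ 0.05  0.62 -0.6   1.72  0.42  0.95 -0.61]
N 2 rv [-0.013  0.004  0.01 ]
[23.0, 0.8, 8.0, -0.006, 0.002, 0.005]
[22.9, 0.6, 8.1, -0.006, 0.002, 0.005]
```

play_rows([
  [18, 1, 8, -0.006, 0.002, 0, 255],
  [18, 1, 8, -0.006, 0.002, 0, 255],
  [0, 0, 8, 0, 0, 0, 255],
  [0, 0, 0, 0, 0, 0, 255],
  [0, 0, 0, 0, 0, 0, 255],
])

```text
clock: 23.5
tcp_pos: [0.6009, 0.2229, 0.0589]
orientation: [-2.08, -2.345, 0.0]
contact_force: [0.3, 0.5, -2.5]
grip_width: 0.0419
```

```bash
python3 plan.py 605 220 30 95.5
```

```text
t 23.50 p [600.9 222.9  58.9] th 96.9 tilt 0.42 F [ 0.3  0.5 -2.5] w 0.0419 j [-0.03  0.66 -0.59  1.72  0.45  0.9  -0.69]
N 1 rv [-0.005 -0.005  0.024]
[-3.5, 3.9, 28.8, -0.005, -0.005, 0.024]
```

play_rows([
  [-3, 4, 12, -0.004, -0.004, 0.02, 255],
  [0, 0, 12, 0, 0, 0, 255],
  [0, 0, 12, 0, 0, 0, 255],
  [0, 0, 0, 0, 0, 0, 255],
  [0, 0, 0, 0, 0, 0, 255],
])

```text
clock: 24.0
tcp_pos: [0.6068, 0.2148, 0.0189]
orientation: [2.117, 2.32, -0.004]
contact_force: [0.3, 1.1, -3.1]
grip_width: 0.0422
```

```bash
python3 plan.py 605 220 -9 95.5; python3 look.py .605 .22 .07 .03 l2
```

```text
t 24.00 p [606.8 214.8  18.9] th 95.2 tilt 0.13 F [ 0.3  1.1 -3.1] w 0.0422 j [-0.04  0.71 -0.56  1.74  0.49  0.83 -0.73]
N 1 rv [-0.001  0.002 -0.005]
[5.4, -1.2, 27.9, -0.001, 0.002, -0.005]
```

View pics/l2.png

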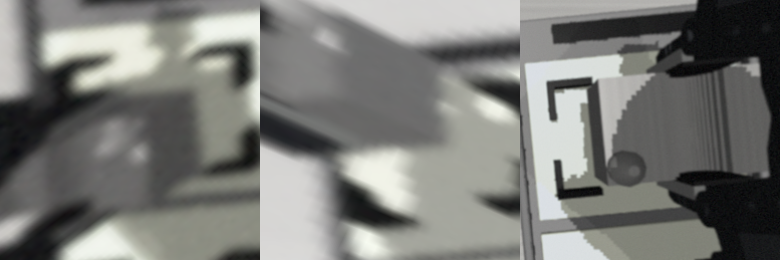

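play_rows([
  [5, -1, 0, 0, 0, -0.005, 255],
  [0, 0, 8, 0, 0, 0, 255],
  [0, 0, 8, 0, 0, 0, 255],
  [0, 0, 0, 0, 0, 0, 255],
  [0, 0, 0, 0, 0, 0, 255],
])

```text
clock: 24.65
tcp_pos: [0.6059, 0.2217, 0.0034]
orientation: [2.109, 2.327, 0.001]
contact_force: [-0.3, 0.3, -4.4]
grip_width: 0.0416
```

```bash
python3 plan.py 605 220 -9 95.5
```

```text
t 24.65 p [605.9 221.7   3.4] th 95.6 tilt 0.09 F [-0.3  0.3 -4.4] w 0.0416 j [-0.06  0.74 -0.55  1.74  0.5   0.81 -0.75]
N 1 rv [0.001 0.    0.002]
[-1.6, -1.0, 12.4, 0.001, 0.0, 0.002]
```

play_rows([
  [-1, -1, 4, 0, 0, 0, 255],
  [0, 0, 5, 0, 0, 0, 255],
  [0, 0, 3, 0, 0, 0, 255],
  [0, 0, 0, 0, 0, 0, 255],
])

```text
clock: 25.05
tcp_pos: [0.6054, 0.2203, -0.0094]
orientation: [2.109, 2.326, 0.002]
contact_force: [-0.3, -0.3, -1.4]
grip_width: 0.0418
```

```bash
python3 plan.py 605 220 -9 95.5
```

```text
t 25.05 p [605.4 220.3  -9.4] th 95.6 tilt 0.13 F [-0.3 -0.3 -1.4] w 0.0418 j [-0.07  0.75 -0.54  1.75  0.52  0.79 -0.76]
N 1 rv [0.002 0.    0.002]
[-0.3, -0.4, -0.4, 0.002, 0.0, 0.002]
```

play_rows([
  [0, 0, 1, 0, 0, 0, 255],
  [0, 0, 0, 0, 0, 0, 80],
  [0, 0, 0, 0, 0, 0, 80],
  [0, 0, 0, 0, 0, 0, 80],
  [0, 0, -15, 0, 0, 0, 80],
])

```text
clock: 25.55
tcp_pos: [0.6054, 0.2205, 0.0058]
orientation: [2.109, 2.326, 0.001]
contact_force: [-0.8, -0.3, -0.2]
grip_width: 0.0586
```

play_rows([
  [0, 0, -30, 0, 0, 0, 80],
  [0, 0, -45, 0, 0, 0, 80],
  [0, 0, -30, 0, 0, 0, 80],
  [0, 0, 0, 0, 0, 0, 80],
  [0, 0, 0, 0, 0, 0, 80],
])

```text
clock: 26.05
tcp_pos: [0.6065, 0.2221, 0.1212]
orientation: [2.107, 2.325, 0.01]
contact_force: [0.2, -0.2, -0.7]
grip_width: 0.0583
```

```bash
python3 look.py .605 .22 .07 .038 l3; python3 plan.py 430.3 -37.3 100 67.6
```

```text
t 26.20 p [605.7 221.8 119.3] th 95.7 tilt 0.26 F [ 0.7  0.1 -0.5] w 0.0588 j [-0.01  0.59 -0.62  1.68  0.4   0.99 -0.67]
N 7 rv [ 0.004 -0.002  0.49 ]
[-34.4, -28.6, 2.6, 0.001, -0.0, 0.07]
[-36.3, -26.1, 2.6, 0.001, -0.0, 0.07]
[-38.0, -23.5, 2.7, 0.001, -0.0, 0.07]
[-39.6, -20.8, 2.7, 0.001, -0.0, 0.07]
[-40.9, -18.0, 2.7, 0.001, -0.0, 0.07]
[-42.1, -15.1, 2.7, 0.001, -0.0, 0.07]
[-43.0, -12.1, 2.7, 0.001, -0.0, 0.07]
```

View pics/l3.png

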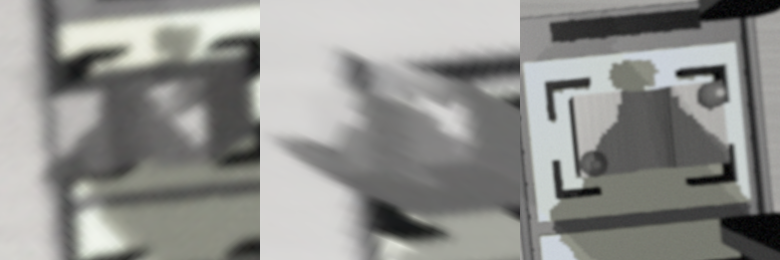

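Run:
```python
from bench import grab_frame
from h import *
for n in("wrist","side","scene"):
    f=grab_frame(n);P=cloud(f)
    k=(abs(P[...,0]-.605)<.04)&(abs(P[...,1]-.22)<.06)&(P[...,2]>.0435)&(P[...,2]<.055)
    q=P[k];print(n,len(q))
    c=[q[q[:,1]<.22].mean(0),q[q[:,1]>.22].mean(0)] if len(q)>4 else None
    if c: print(np.round(c,4),np.round((c[0]+c[1])/2,4),np.linalg.norm(c[0]-c[1]),np.degrees(np.arctan2(*(c[1]-c[0])[[1,0]])))
    if n=="wrist":
        k=(abs(P[...,0]-.605)<.04)&(abs(P[...,1]-.22)<.06)&(abs(P[...,2]-.038)<.003)
        q=P[k][:,:2].astype(np.float32);r=cv2.minAreaRect(q);print(r)
```

```text
wrist 482
[[0.6236 0.1899 0.048 ]
 [0.5877 0.2515 0.0479]] [0.6057 0.2207 0.0479] 0.07132255611705456 120.25318676701318
((0.6058021187782288, 0.21966373920440674), (0.044161729514598846, 0.08022943884134293), 5.9189019203186035)
side 38
[[0.6232 0.1859 0.0472]
 [0.587  0.2481 0.0476]] [0.6051 0.217  0.0474] 0.07197467716919445 120.21807710991285
scene 37
[[0.626  0.1867 0.0471]
 [0.5889 0.2492 0.0474]] [0.6075 0.2179 0.0473] 0.07262049665751721 120.6688980453118
```

play_rows([
  [-34, -28, 0, 0, 0, 0.07, 80],
  [-36, -26, 0, 0, 0, 0.07, 80],
  [-38, -23, 2, 0, 0, 0.07, 80],
  [-39, -21, 2, 0, 0, 0.07, 80],
  [-40, -18, 2, 0, 0, 0.07, 80],
])

```text
clock: 26.85
tcp_pos: [0.4769, 0.0405, 0.1074]
orientation: [-2.481, -1.916, -0.006]
contact_force: [-0.4, -0.7, 1.0]
grip_width: 0.0585
```

```bash
python3 plan.py 430.3 -37.3 90 67.6
```

```text
t 26.85 p [476.9  40.5 107.4] th 75.4 tilt 0.43 F [-0.4 -0.7  1. ] w 0.0585 j [ 0.29  0.35 -0.59  2.08  0.26  0.78 -0.71]
N 2 rv [-0.004 -0.007  0.135]
[-43.6, -12.7, 8.4, -0.002, -0.003, 0.068]
[-44.3, -9.7, 8.6, -0.002, -0.003, 0.068]
```

play_rows([
  [-35, -10, 6, 0, 0, 0.07, 80],
  [-35, -8, 6, 0, 0, 0.05, 80],
  [-8, -2, 0, 0, 0, 0, 80],
  [0, 0, 0, 0, 0, 0, 80],
  [0, 0, 0, 0, 0, 0, 80],
])

```text
clock: 27.35
tcp_pos: [0.4265, -0.0356, 0.0919]
orientation: [-2.601, -1.744, 0.008]
contact_force: [0.6, 0.2, 0.2]
grip_width: 0.0585
```

```bash
python3 plan.py 430.3 -37.3 50 67.6;python3 look.py .4303 -.0373 .07 .028 u1
```

```text
t 27.35 p [426.5 -35.6  91.9] th 67.7 tilt 0.62 F [0.6 0.2 0.2] w 0.0585 j [ 0.42  0.3  -0.54  2.19  0.22  0.71 -0.67]
N 1 rv [-0.011 -0.001  0.002]
[-0.2, 4.6, 41.8, -0.011, -0.001, 0.002]
```

View pics/u1.png

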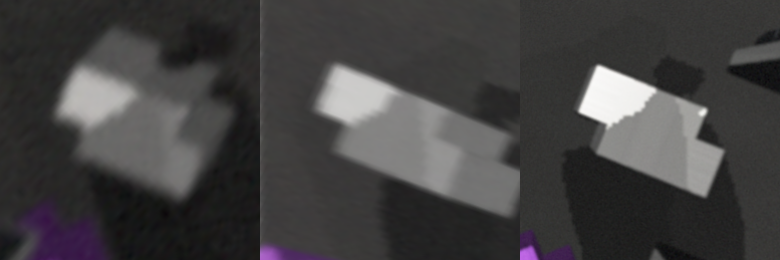

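play_rows([
  [0, 4, 12, -0.008, 0, 0, 80],
  [0, 0, 14, 0, 0, 0, 80],
  [0, 0, 14, 0, 0, 0, 80],
  [0, 0, 14, 0, 0, 0, 80],
  [0, 0, 0, 0, 0, 0, 80],
])

```text
clock: 28.0
tcp_pos: [0.4365, -0.0302, 0.0376]
orientation: [-2.598, -1.764, -0.011]
contact_force: [0.2, 0.4, 0.2]
grip_width: 0.0583
```

```bash
python3 plan.py 430.3 -37.8 -16 67.6
```

```text
t 28.00 p [436.5 -30.2  37.6] th 68.3 tilt 0.42 F [0.2 0.4 0.2] w 0.0583 j [ 0.35  0.4  -0.49  2.22  0.33  0.58 -0.77]
N 2 rv [ 0.003 -0.007  0.013]
[-4.9, -1.6, 26.8, 0.001, -0.003, 0.006]
[-4.8, -1.5, 26.8, 0.001, -0.003, 0.006]
```

play_rows([
  [-8, -3, 0, 0.003, -0.006, 0.012, 80],
  [-1, 0, 10, 0, 0, 0, 80],
  [0, 0, 10, 0, 0, 0, 80],
  [0, 0, 0, 0, 0, 0, 80],
])

```text
clock: 28.4
tcp_pos: [0.432, -0.0367, 0.0175]
orientation: [2.608, 1.75, 0.004]
contact_force: [0.4, -1.0, 0.7]
grip_width: 0.0585
```

```bash
python3 plan.py 430.3 -37.8 -16 67.6
```

```text
t 28.40 p [432.  -36.7  17.5] th 67.7 tilt 0.16 F [ 0.4 -1.   0.7] w 0.0585 j [ 0.33  0.44 -0.46  2.24  0.37  0.53 -0.8 ]
N 1 rv [ 0.002 -0.002  0.002]
[-1.8, -1.2, 33.5, 0.002, -0.002, 0.002]
```

play_rows([
  [-2, -1, 10, 0, 0, 0, 80],
  [0, 0, 11, 0, 0, 0, 80],
  [0, 0, 10, 0, 0, 0, 80],
  [0, 0, 0, 0, 0, 0, 80],
])

```text
clock: 28.8
tcp_pos: [0.4304, -0.0383, -0.0162]
orientation: [2.608, 1.75, 0.005]
contact_force: [-0.9, -0.5, -0.1]
grip_width: 0.0586
```

```bash
python3 plan.py 430.3 -37.8 -17 67.6
```

```text
t 28.80 p [430.4 -38.3 -16.2] th 67.7 tilt 0.17 F [-0.9 -0.5 -0.1] w 0.0586 j [ 0.28  0.5  -0.4   2.26  0.44  0.45 -0.86]
N 1 rv [ 0.002 -0.002  0.002]
[0.5, -0.3, 0.8, 0.002, -0.002, 0.002]
```

play_rows([
  [0, 0, 0, 0, 0, 0, 100],
  [0, 0, 0, 0, 0, 0, 255],
  [0, 0, 0, 0, 0, 0, 255],
  [0, 0, 0, 0, 0, 0, 255],
  [0, 0, 0, 0, 0, 0, 255],
])

```text
clock: 29.3
tcp_pos: [0.4299, -0.0382, -0.0159]
orientation: [2.608, 1.751, 0.002]
contact_force: [-0.1, -0.3, -2.9]
grip_width: 0.0423
```

```bash
python3 plan.py; python3 look.py .4303 -.0373 .07 .028 u2
```

```text
t 29.30 p [429.9 -38.2 -15.9] th 67.7 tilt 0.09 F [-0.1 -0.3 -2.9] w 0.0423 j [ 0.28  0.5  -0.4   2.26  0.44  0.46 -0.86]
```

View pics/u2.png

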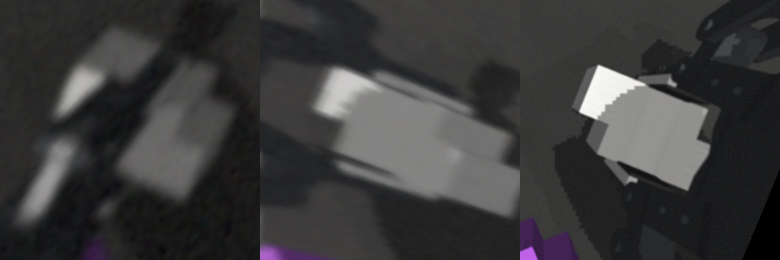

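play_rows([
  [0, 0, -6, 0, 0, 0, 255],
  [0, 0, -25, 0, 0, 0, 255],
  [0, 0, -40, 0, 0, 0, 255],
  [0, 10, -40, 0, 0, 0, 255],
  [10, 10, -10, 0, 0, 0, 255],
])

```text
clock: 29.95
tcp_pos: [0.4479, -0.0367, 0.1079]
orientation: [-2.603, -1.749, 0.01]
contact_force: [0.6, -0.5, -3.9]
grip_width: 0.0419
```

```bash
python3 plan.py 606 219.5 110 95.8
```

```text
t 29.95 p [447.9 -36.7 107.9] th 67.8 tilt 0.46 F [ 0.6 -0.5 -3.9] w 0.0419 j [ 0.43  0.3  -0.56  2.14  0.23  0.77 -0.66]
N 7 rv [-0.008  0.    -0.489]
[42.4, 7.1, -0.4, -0.001, 0.0, -0.07]
[41.8, 10.0, -0.4, -0.001, 0.0, -0.07]
[41.0, 12.9, -0.4, -0.001, 0.0, -0.07]
[40.0, 15.8, -0.4, -0.001, 0.0, -0.07]
[38.8, 18.5, -0.4, -0.001, 0.0, -0.07]
[37.4, 21.2, -0.4, -0.001, 0.0, -0.07]
[35.9, 23.7, -0.3, -0.001, 0.0, -0.07]
```

play_rows([
  [42, 7, 0, 0, 0, -0.07, 255],
  [42, 10, 0, 0, 0, -0.07, 255],
  [41, 13, 0, 0, 0, -0.07, 255],
  [40, 16, 0, 0, 0, -0.07, 255],
  [39, 19, 0, 0, 0, -0.07, 255],
])

```text
clock: 30.45
tcp_pos: [0.5651, 0.1432, 0.1116]
orientation: [2.264, 2.176, -0.01]
contact_force: [0.8, -1.0, -2.8]
grip_width: 0.0421
```

```bash
python3 plan.py 606 219.5 95 95.8
```

```text
t 30.45 p [565.1 143.2 111.6] th 87.7 tilt 0.39 F [ 0.8 -1.  -2.8] w 0.0421 j [ 0.12  0.52 -0.62  1.83  0.37  0.92 -0.72]
N 2 rv [-0.004  0.006 -0.141]
[38.9, 19.0, 8.0, -0.002, 0.003, -0.07]
[37.5, 21.7, 8.1, -0.002, 0.003, -0.07]
```

play_rows([
  [34, 17, 5, 0, 0.003, -0.065, 255],
  [34, 19, 5, 0, 0.003, -0.065, 255],
  [0, 0, 5, 0, 0, 0, 255],
  [0, 0, 0, 0, 0, 0, 255],
  [0, 0, 0, 0, 0, 0, 255],
])

```text
clock: 30.95
tcp_pos: [0.6024, 0.2208, 0.0964]
orientation: [-2.098, -2.328, -0.002]
contact_force: [-0.1, 0.4, -3.4]
grip_width: 0.0423
```

```bash
python3 plan.py 606 219.5 60 95.8
```

```text
t 30.95 p [602.4 220.8  96.4] th 96.0 tilt 0.45 F [-0.1  0.4 -3.4] w 0.0423 j [ 0.01  0.63 -0.64  1.7   0.43  0.96 -0.68]
N 1 rv [-0.004 -0.006  0.003]
[-1.9, 3.6, 36.4, -0.004, -0.006, 0.003]
```

play_rows([
  [-1, 3, 14, -0.004, -0.005, 0, 255],
  [0, 0, 14, 0, 0, 0, 255],
  [0, 0, 14, 0, 0, 0, 255],
  [0, 0, 0, 0, 0, 0, 255],
  [0, 0, 0, 0, 0, 0, 255],
])

```text
clock: 31.45
tcp_pos: [0.6047, 0.2147, 0.0503]
orientation: [2.109, 2.328, -0.005]
contact_force: [1.5, -0.0, -2.3]
grip_width: 0.0422
```

```bash
python3 plan.py 606 219.5 40 95.8
```

```text
t 31.45 p [604.7 214.7  50.3] th 95.7 tilt 0.20 F [ 1.5 -0.  -2.3] w 0.0422 j [-0.01  0.68 -0.6   1.73  0.48  0.89 -0.72]
N 1 rv [-0.002  0.003 -0.003]
[4.7, 1.7, 10.2, -0.002, 0.003, -0.003]
```

play_rows([
  [5, 2, 2, 0, 0.003, 0, 255],
  [0, 0, 2, 0, 0, 0, 255],
  [0, 0, 0, 0, 0, 0, 255],
])

```text
clock: 31.75
tcp_pos: [0.6068, 0.2204, 0.0465]
orientation: [-2.109, -2.327, 0.001]
contact_force: [0.0, -0.8, -3.1]
grip_width: 0.0419
```

```bash
python3 plan.py 606 219.5 40 95.8
python3 - <<'E'
from bench import grab_frame
from h import *
f=grab_frame("wrist");cv2.imwrite("pics/w9.png",f["color"])
a=grab_frame("scene")["color"][150:230,320:420];b=grab_frame("side")["color"][140:220,220:320]
cv2.imwrite("pics/sc9.png",np.hstack([cv2.resize(a,(400,320),interpolation=2),cv2.resize(b,(400,320),interpolation=2)]))
E
```

```text
t 31.75 p [606.8 220.4  46.5] th 95.6 tilt 0.09 F [ 0.  -0.8 -3.1] w 0.0419 j [-0.02  0.69 -0.6   1.72  0.48  0.89 -0.73]
N 1 rv [-0.001 -0.001 -0.003]
[-0.8, -0.8, 6.5, -0.001, -0.001, -0.003]
```

View pics/w9.png

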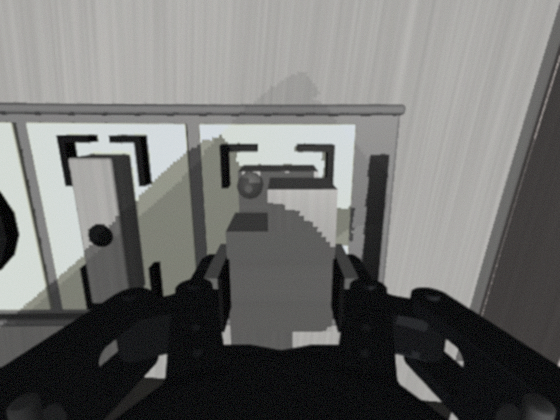

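View pics/sc9.png

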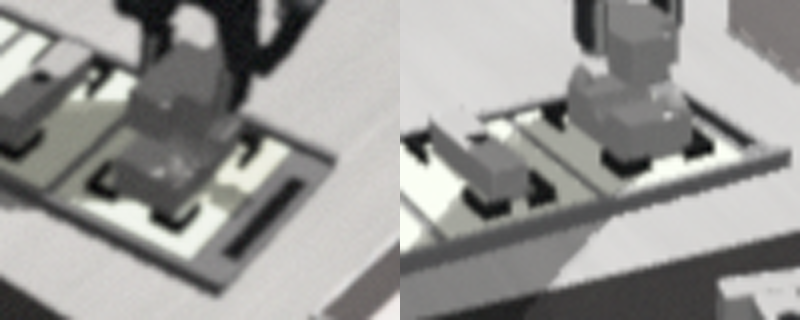

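Run:
```python
from bench import grab_frame
from h import *
f=grab_frame("wrist");P=cloud(f)
t=np.radians(95.8);ex=np.array([np.cos(t),np.sin(t)]);ey=np.array([-np.sin(t),np.cos(t)])
d=P[...,:2]-np.array([.6058,.2200]);u=d@ex;v=d@ey;z=P[...,2]
m=(abs(u)<.06)&(abs(v)<.024)
for lab,zz in(("top",.090),("post",.048),("lowtop",.038)):
    k=m&(abs(z-zz)<(.003))
    print(lab,k.sum(),"u",np.percentile(u[k],[0,1,50,99,100]).round(4),"v",np.percentile(v[k],[0,1,50,99,100]).round(4))
k=m&(abs(z-.090)<.003)
far=k&(u>.028);print("far end v",np.percentile(v[far],[1,99]));near=k&(u<.018)&(u>0);print("mid v",np.percentile(v[near],[1,99]))
k2=m&(z>.043)&(z<.053)&(u>.02);print("post c",u[k2].mean(),v[k2].mean(),k2.sum())
```

```text
top 14324 u [-0.0309 -0.0283  0.0074  0.0407  0.0411] v [-0.024  -0.0229 -0.0031  0.0198  0.024 ]
post 408 u [0.0263 0.0265 0.034  0.0389 0.0394] v [0.0081 0.0087 0.0146 0.0212 0.0215]
lowtop 1071 u [0.0164 0.0166 0.0333 0.0398 0.0398] v [-0.0218 -0.0211  0.008   0.0219  0.0222]
far end v [-0.0231679   0.00313213]
mid v [-0.02278927  0.02094821]
post c 0.033495321404946314 0.014598726556583643 521
```

play_rows([
  [-1, -1, 4, 0, 0, 0, 255],
  [0, 0, 5, 0, 0, 0, 255],
  [0, 0, 0, 0, 0, 0, 255],
  [0, 0, 0, 0, 0, 0, 255],
])

```text
clock: 32.35
tcp_pos: [0.6059, 0.2189, 0.0372]
orientation: [-2.109, -2.327, 0.0]
contact_force: [0.4, -0.4, -2.5]
grip_width: 0.0423
```

```bash
python3 plan.py 606 219.5 22 95.8
```

```text
t 32.35 p [605.9 218.9  37.2] th 95.6 tilt 0.05 F [ 0.4 -0.4 -2.5] w 0.0423 j [-0.02  0.7  -0.59  1.73  0.49  0.87 -0.73]
N 1 rv [-0.001 -0.001 -0.003]
[0.5, 0.1, 15.2, -0.001, -0.001, -0.003]
```

play_rows([
  [0, 0, 4, 0, 0, 0, 255],
  [0, 0, 4, 0, 0, 0, 255],
  [0, 0, 3, 0, 0, 0, 255],
  [0, 0, 0, 0, 0, 0, 255],
])

```text
clock: 32.75
tcp_pos: [0.6059, 0.2189, 0.025]
orientation: [-2.109, -2.327, 0.0]
contact_force: [-0.7, 0.4, -2.4]
grip_width: 0.0419
```

```bash
python3 plan.py 606 219.5 22 95.8
```

```text
t 32.75 p [605.9 218.9  25. ] th 95.6 tilt 0.06 F [-0.7  0.4 -2.4] w 0.0419 j [-0.03  0.71 -0.58  1.73  0.5   0.85 -0.74]
N 1 rv [-0.001 -0.001 -0.003]
[0.6, 0.2, 3.0, -0.001, -0.001, -0.003]
```

Past the post tips with no contact. Lower the last 3 mm.

play_rows([
  [0, 0, 2, 0, 0, 0, 255],
  [0, 0, 1, 0, 0, 0, 255],
  [0, 0, 0, 0, 0, 0, 255],
])

```text
clock: 33.05
tcp_pos: [0.606, 0.219, 0.0219]
orientation: [-2.109, -2.327, 0.0]
contact_force: [-0.4, -0.3, -1.2]
grip_width: 0.0423
```

```bash
python3 plan.py 606 219.5 22 95.8
```

```text
t 33.05 p [606.  219.   21.9] th 95.6 tilt 0.06 F [-0.4 -0.3 -1.2] w 0.0423 j [-0.03  0.72 -0.58  1.73  0.5   0.85 -0.74]
N 1 rv [-0.001 -0.001 -0.003]
[0.5, 0.1, -0.1, -0.001, -0.001, -0.003]
```

play_rows([
  [0, 0, 1, 0, 0, 0, 255],
  [0, 0, 0, 0, 0, 0, 120],
  [0, 0, 0, 0, 0, 0, 80],
  [0, 0, 0, 0, 0, 0, 80],
  [0, 0, -15, 0, 0, 0, 80],
])

```text
clock: 33.55
tcp_pos: [0.6061, 0.2192, 0.0371]
orientation: [-2.109, -2.327, 0.0]
contact_force: [-0.6, 0.2, -0.4]
grip_width: 0.0588
```

play_rows([
  [0, 0, -30, 0, 0, 0, 80],
  [-20, 0, -45, 0, 0, 0, 80],
  [-40, 0, -30, 0, 0, 0, 80],
  [0, 0, 0, 0, 0, 0, 80],
  [0, 0, 0, 0, 0, 0, 80],
])

```text
clock: 34.05
tcp_pos: [0.6141, 0.1604, 0.1529]
orientation: [2.105, 2.329, 0.01]
contact_force: [-0.7, 0.6, -0.2]
grip_width: 0.0587
```

```bash
python3 plan.py
python3 - <<'E'
from bench import grab_frame
from h import *
fs={n:grab_frame(n) for n in("scene","side","wrist")}
for n in fs: cv2.imwrite(f"pics/end_{n}.png",fs[n]["color"])
f=fs["wrist"];P=cloud(f);z=P[...,2]
m=(abs(P[...,0]-.605)<.045)&(abs(P[...,1]-.22)<.06)
k=m&(abs(z-.066)<.004);print("upper",k.sum(),np.median(z[k]),cv2.minAreaRect(P[k][:,:2].astype(np.float32)))
k=(abs(P[...,0]-.502)<.03)&(abs(P[...,1]-.21)<.06)&(abs(z-.034)<.004);print("bar",k.sum(),np.median(z[k]),cv2.minAreaRect(P[k][:,:2].astype(np.float32)))
for n in fs:
    P=cloud(fs[n]);z=P[...,2];k=(abs(P[...,0]-.398)<.03)&(abs(P[...,1]-.2)<.03)&(z>.064);q=P[k]
    if len(q):print(n,"noz top",len(q),q.mean(0).round(4),z[k].max(),(q.min(0)/2+q.max(0)/2).round(4))
E
```

```text
t 34.05 p [614.1 160.4 152.9] th 95.8 tilt 0.39 F [-0.7  0.6 -0.2] w 0.0587 j [ 0.12  0.55 -0.66  1.68  0.38  1.04 -0.56]
upper 5236 0.06684707188785774 ((0.6064215898513794, 0.21944254636764526), (0.04398132115602493, 0.08006592094898224), 5.8415422439575195)
bar 3232 0.03467136984995037 ((0.5025388598442078, 0.21133601665496826), (0.025165537372231483, 0.0895857885479927), 5.249420642852783)
scene noz top 62 [0.3984 0.1996 0.0686] 0.07243447784632084 [0.3974 0.1995 0.0683]
side noz top 81 [0.3952 0.1971 0.0691] 0.07244011623635682 [0.3961 0.1996 0.0683]
wrist noz top 492 [0.4065 0.2016 0.0681] 0.0725637572862832 [0.4046 0.2013 0.0683]
```

View pics/end_wrist.png

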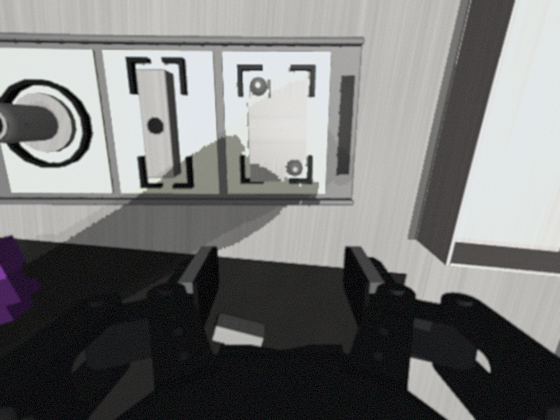

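View pics/end_scene.png

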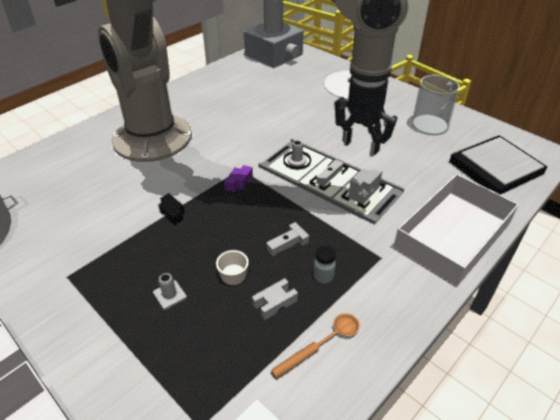

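```bash
python3 -c "
from bench import r
print(r.hand_in())"; python3 plan.py
```

```text
the job is handed in; nothing more can be done
None
the job is handed in; nothing more can be done
```

I packed the nozzle, plain bar and lower clamp half into their own nests, set the grey cut-corner upper half fully down over the posts, and handed the job in at about 34 s. `hand_in` gives no verdict, so whether it passed rests on my own checks.

| Part | Measured position | Offset | Top height (expected) |
|---|---|---|---|
| Bar | (0.5025, 0.211) | 1–2 mm from its nest centre | 34.7 mm (34) |
| Lower half, before closing | (0.606, 0.220) | about 1 mm from its nest centre | – |
| Upper half | (0.6064, 0.2194) | about 1 mm from the lower | 66.8 mm (66) |
| Nozzle | about (0.398, 0.200) | about 1–2 mm from its nest centre by scene and side views | about 70 mm (70) |

The bar and both clamp halves measured within 1° of the nest direction. I did not go near the square-flanged nozzle, T-bar or slotted half. In the last scene picture they lie where they were; I did not re-measure them.

- **Tool point:** the real fingertips sit about 20 mm higher than the reported TCP. My first grip on the bar therefore closed on air above it. I measured the offset with the cameras and corrected for it.
- **Nozzle grip:** I had picked up the nozzle before finding the offset, so it was held high on the tube, but it stands correctly in its nest.
- **Wrist camera:** its depth put the nozzle top about 7 mm off in x from the other two cameras. It saw the tube steeply from one side, so I trusted the other two.

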